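Set the stop slide of a card trimming guide

ROBOT

A 6-joint arm with a two-finger parallel gripper is mounted at the origin on the work surface. World frame = base frame: x ahead of the robot, y to its left, z up, the work surface at z = 0. Lengths are in m, angles in rad, forces in N, time in s.
With the tool pointing down it reaches from about 0.35 to 0.85 m from the base axis. Payload 8.1 kg.
Tool frame: the origin (TCP) lies at the very end of the fingers, on their centre line; the grasp point (between the pads) lies 19 mm behind it; z points along the fingers, y is the direction in which the jaws open and shut (so a half turn about z gives the same grasp; the last joint's range is limited). The gripper opens to 93 mm and grips with 3 to 60 N. Pads are 15 mm wide; open, the fingers measure 128 mm over their backs; the gripper's body (75 mm by 188 mm) begins 65 mm behind the grasp point.
Start: joints at [1.168, 0.13, 1.488, -0, 1.523, -0.085], TCP at [0.187, 0.57, 0.19] pointing down, gripper open.
Joint ranges: [-2.96, 2.96], [-0.89, 2.26], [0.02, 2.5], [-1.34, 4.48], [0, 2.73], [-2.66, 2.66]. Speed limits (rad/s): [2.39, 2.39, 2.79, 3.14, 3.14, 3.14].

INTERFACE

Orientations are given as a rotation vector (axis times angle).
In Python, from plant import * gives the robot as it stands.
- The arm moves only by the tool apply_moves, never from a script. Its argument "commands" is one flat list of numbers, 7 for each row, row after row: the shift along the world's x, y, z in cm, then the turn, a rotation vector about the world's x, y, z in rad, then the finger opening in cm, from 0 to 9.3. A call has 1 to 8 rows; each row shifts and turns the pose as measured when the row begins; what a row does not reach is not made up. A row lasts 1/8 s, in which the tool goes at most 62.5 mm and 10.7 degrees, less where a joint would pass 70% of its speed; a pose out of reach is approached as far as the arm can. A call with a gripper value outside its range is refused whole. The fingers move at their own pace and stop on an object; "squeeze" is the grip in N (left out, the last holds). Time passes only in rows, so rows that do not move let the fingers close. It gives the time, the measured TCP pose, the force and the opening at its end, in the units of the state.
- read_state(): the state, without advancing time (a new reading comes with each control period).
- read_camera(name): name is "side" or "top"; returns (picture, depth): 480x640x3 uint8, blue, green, red; 480x640 float32, m along the optical axis (not along the pixel's ray), 0 where there is no reading.
- camera_model(name): a dict with "intrinsics" (3x3 intrinsics, pixels), "dist_coeffs" ([k1, k2, p1, p2, k3] as OpenCV has them; the pictures are not rectified), "R" (3x3) and "t" (3): a world point X has camera coordinates R X + t. Camera axes: x right, y down, z forward; pixel columns grow to the right and rows downward; lengths in m; the calibration is good to about 2 mm. A picture is of the moment at which its call begins. camera_model takes no time and is no camera call.
- close_job(): hands the job in, once; it reports no verdict.
Trained networks look in the newest picture that a camera, given by its name, has taken for a name from the list of things; names that differ only in an ending like _2 or _b are one class to them, and where a whole thing is asked for, a point or a joint stands for the part that bears it (a point fixed in the world has none). Each returns a list of dicts, best first, with "conf" (0 to 1); they miss things now and then, are a little off and sometimes report something else, mostly with a low value. They report only what shows in the picture. A call takes as long as a camera call. They do not tell look-alikes from the thing itself.
- find_in(query, camera): "point" ([x, y, z] in m, in the coordinates of the camera as it stood for that picture, good to about 4 mm: the middle of the surface that is visible of it).
- cut_out(query, camera): "mask" (480x640 bool, what is visible of it).
- spot_point(query, camera): "point" ([x, y, z] in m, in the coordinates of the camera as it stood for that picture, good to about 4 mm: a listed point, or the origin of a listed thing).
The state is a dict: "t": time; "q": joint angles; "dq": joint speeds; "joint_torque": joint torques, N m; "tool_pos": TCP position; "orientation": TCP orientation; "force": force on the tool from outside, world axes, zero at the start; "wrist_torque": the same for the moment, N m; "opening": finger opening in m.
Only numpy, scipy, OpenCV 4.12 (cv2) and the standard library are available. Lean on these libraries where they do the work, as an engineer would, in place of code of your own. Each camera call takes 0.05 s, during which the arm holds its last target. There are 200 camera calls.

TASK

Get the card trimming guide ready for the next cut: first take the red setting block out of the slide's way and store it, fully down, in the holder with the red labels. Then nudge the stiff stop slide along gently, bit by bit, until its yellow pointer stands over the red mark, never letting the pointer run past the mark's far edge, and only then swing the clamp lever fully over, away from the robot. Leave the other block, the paints, palette, phone and brush where they are.

Things in the scene. Friction and masses are not known exactly. Their poses are not given: they have to be found in the camera images.
- guide: card trimming guide, fixed, but placed and turned differently each time. Origin on the table under the rail's centre line; +y runs along the rail to the robot's left, +x away from the robot. Grey deck, top 12 mm above the table, from x = -55 to +90 mm and y = -170 to +260 mm. The part of the rail under the light bar is reached from the robot's side with the tool leaning back 25 to 50 degrees
- light_bar (a point): centre of the underside of the aluminium light bar that hangs over the rail: 290 mm long (guide y), 52 mm wide (guide x = +4 to +56 mm), underside 147 mm above the table, 26 mm thick; its posts stand behind, at guide x = +78 mm
- slide (a joint): stop slide position along the rail, m; grows towards the guide's +y, the mark's side. Travel 0 to 0.18. It is stiff: about 8 N of steady push moves it, and it stays where it is left
- push_face (a point): centre of the slide's right-hand (-y) end face, 29 mm above the table: push here towards +y. The slide is a black block 96 mm long (y), 40 mm wide (x), from 13 to 46 mm above the table, its sides parallel to the guide's axes, centred on the guide's x = 0
- pointer (a point): tip of the slide's yellow pointer, which points to the robot over the white scale from the middle of the slide's length; 3 mm thick, 19 mm above the table
- mark_mid (a point): middle of the red mark, a flat band on the white scale, 7 mm wide along the rail, 26 mm long across it; its axes are parallel to the guide's. It always lies on the +y side of the pointer at the start
- clamp (a joint): clamp lever angle, rad: 0 = leaning to the robot (guide -x), open; 1.0 = leaning away (guide +x) against its end stop, clamped. It starts at 0 to 0.15 and stays where it is left; a push of about 2 N moves it
- clamp_tip (a point): centre of the orange ball (26 mm across) on the clamp lever, a 10 mm steel rod at the guide's left end. Lever axis parallel to the guide's y through x = 0, y = +215, z = 34 mm of the guide; ball 80 mm from it. At joint value v the lever leans v - 0.5 rad from vertical towards guide +x. Nothing hangs over it; its grey base block is 70 x 50 mm, top at 37 mm
- red_block_mid (a point): centre of the red setting block, plastic, 36 mm (its x) x 24 mm (its y) x 64 mm tall, about 0.12 kg. It starts upright on the deck, under the light bar, in the slide's way, near the guide's x = 0, its axes within 0.15 rad of the guide's, 40 mm or more clear of the slide. Take it across its 24 mm
- red_slot (a point): centre of the pocket floor (5 mm above the table) of the holder with red labels, empty at the start. Pocket 42 mm (its x) x 30 mm (its y), 23 mm deep, walls 5 mm, rim 28 mm above the table; axes along its sides, within 0.15 rad of the world's. Red bar before its robot side, red stripe on its far side. A block fully down has its centre 32 mm above this point
- blue_slot (a point): pocket floor centre of the same kind of holder with blue labels, empty, not to be used. The three holders stand in a row before the guide, about 85 mm apart, in changing order
- yellow_slot (a point): pocket floor centre of the same kind of holder with yellow labels, holding the yellow block
- yellow_block_mid (a point): yellow setting block, 36 x 24 x 64 mm tall, standing in the yellow holder (leave it alone); point at its centre
- white_paint: loose white paint bottle, 42 mm across, 85 mm tall, upright; origin at the centre of its underside (leave it alone)
- blue_paint: loose blue paint jar, 38 mm across, 60 mm tall, upright; origin at the centre of its underside (leave it alone)
- green_paint: loose small green paint jar, 38 mm across, 45 mm tall, upright; origin at the centre of its underside (leave it alone)
- palette: loose round white palette dish, 110 mm across, 12 mm high; origin at the centre of its underside (leave it alone)
- phone: loose black telephone lying flat, 150 x 74 x 10 mm; origin at the centre of its underside (leave it alone)
- brush: loose paint brush lying flat, about 190 mm long, wooden handle (leave it alone)
- red_block: the same red block; origin at the centre of its underside, axes as above
Mind the look-alikes: they are no part of the job. What is meant by the red_block is not turquoise, and is the larger of those in its own colour. Leave any black look-alike of the part that bears red_slot alone.

How it is judged:
On the way, in this order (a step that is already met when the one before it is completed fails the run):
1. the red block stands fully down in the red holder, let go, with the slide not yet at the mark (horizontal distance between red_block_mid and red_slot below 0.01 m and z of red_block_mid in the frame of red_slot below 0.036 m and angle between red_block_mid's own z axis and vertical below 0.2 rad and contact force between the fingers and red_block below 0.05 N and y of pointer in the frame of mark_mid below -0.01 m), for 0.2 s.
2. the pointer rests over the red mark, the clamp lever still open (y of pointer in the frame of mark_mid between -0.0035 and 0.0035 m and velocity of joint slide between -0.005 and 0.005 m/s and value of joint clamp below 0.4 rad), for 0.3 s.
3. the clamp lever is swung fully over (value of joint clamp above 0.85 rad), for 0.2 s.
At the end, for the whole second after the job is handed in: The red block stands released and at rest in the red holder (within 10 mm of its centre, no more than 4 mm above its floor, within 0.2 rad of upright), the slide rests with the pointer within 3.5 mm of the middle of the mark (over the 7 mm band), and the clamp lever is past 0.85 rad (horizontal distance between red_block_mid and red_slot below 0.01 m and z of red_block_mid in the frame of red_slot below 0.036 m and angle between red_block_mid's own z axis and vertical below 0.2 rad and y of pointer in the frame of mark_mid between -0.0035 and 0.0035 m and velocity of joint slide between -0.005 and 0.005 m/s and value of joint clamp above 0.85 rad and linear speed of red_block below 0.02 m/s); the robot touches nothing.
It fails at once if the pointer runs more than 1 mm past the far edge of the mark (4.5 mm past its middle) (y of pointer in the frame of mark_mid above 0.0045 m).
It fails at once if the slide is knocked along faster than 0.15 m/s (velocity of joint slide above 0.15 m/s or velocity of joint slide below -0.15 m/s).
It fails at once if a bystander is shifted (the yellow block by 12 mm, others by 15 mm) (distance of yellow_block_mid from where it was at the start of the episode above 0.012 m or distance of any of white_paint, blue_paint, green_paint, palette, phone, brush from where it was at the start of the episode above 0.015 m).
It also fails if it takes over 72 s, if anything falls off the work surface, if the arm or the gripper's body presses on something with over 40 N, if the wrist force passes 120 N, or if a joint passes its speed limit or range.

## Working session

There is one attempt and no reset: what is moved stays moved. The work goes in short steps, Python scripts to look and compute and a tool call to move; the robot and the scene stay as the last step left them, time stands still between calls to the robot, and variables do not carry over. Pictures are saved under pics/ and viewed, about 8 in all and at most 12, crops included, and the job is handed in when it is done.

Besides the shell and the picture viewer there is one more tool, called after ">>>" as name(argument=value, ...), one argument or row to a line, values as JSON. apply_moves: Moves the arm, as the interface text tells. Its arguments: {"type":"object","properties":{"commands":{"type":"array"},"squeeze":{"type":"number"}},"required":["commands"]}

```bash
mkdir -p pics
cat > h.py <<'E'
from plant import *
import numpy as np, cv2
def world(p,cam):
    m=camera_model(cam); return np.array(m["R"]).T@(np.array(p)-np.array(m["t"]))
def proj(X,cam):
    m=camera_model(cam); r,_=cv2.Rodrigues(np.array(m["R"]))
    return cv2.projectPoints(np.array(X,float).reshape(-1,3),r,np.array(m["t"],float),np.array(m["intrinsics"]),np.array(m["dist_coeffs"]))[0].reshape(-1,2)
def pix2z(uv,z,cam):
    m=camera_model(cam); n=cv2.undistortPoints(np.array(uv,float).reshape(-1,1,2),np.array(m["intrinsics"]),np.array(m["dist_coeffs"])).reshape(-1,2)
    R=np.array(m["R"]); c=-R.T@np.array(m["t"]); d=np.c_[n,np.ones(len(n))]@R
    return c+d*((z-c[2])/d[:,2])[:,None]
def pix2d(uv,dep,cam):
    m=camera_model(cam); uv=np.array(uv,float).reshape(-1,2)
    n=cv2.undistortPoints(uv.reshape(-1,1,2),np.array(m["intrinsics"]),np.array(m["dist_coeffs"])).reshape(-1,2)
    z=dep[uv[:,1].round().astype(int),uv[:,0].round().astype(int)]
    return (np.c_[n,np.ones(len(n))]*z[:,None]-np.array(m["t"]))@np.array(m["R"])
E
python3 - <<'E'
from h import *
for c in ["top","side"]:
    im,d=read_camera(c); cv2.imwrite(f"pics/{c}0.png",im); np.save(f"{c}0.npy",d)
    m=camera_model(c); R=np.array(m["R"]); print(c,"pos",(-R.T@np.array(m["t"])).round(3),"fwd",R[2].round(2))
    for q in ["red_block_mid","red_slot","blue_slot","yellow_slot","push_face","pointer","mark_mid","clamp_tip","light_bar","guide"]:
        print(q,[(world(o["point"],c).round(4).tolist(),round(o["conf"],2)) for o in spot_point(q,c)[:3]])
E
```

```text
top pos [0.327 0.    1.374] fwd [ 0.13  0.01 -0.99]
red_block_mid [([0.429, 0.0135, 0.0302], 0.7), ([0.6328, 0.0848, 0.0453], 0.62), ([0.4909, 0.1446, 0.0248], 0.56)]
red_slot [([0.4499, -0.2642, 0.0048], 0.71), ([0.342, -0.2684, 0.0051], 0.56), ([0.6612, -0.0309, 0.1456], 0.27)]
blue_slot [([0.454, -0.1028, 0.0058], 0.71), ([0.5854, -0.0347, 0.0176], 0.5)]
yellow_slot [([0.4523, -0.1811, 0.0077], 0.65), ([0.443, 0.3245, -0.0014], 0.45)]
push_face [([0.6338, -0.0878, 0.0303], 0.83), ([0.5854, -0.0347, 0.0164], 0.65)]
pointer [([0.5877, -0.0345, 0.0169], 0.63), ([0.6615, -0.0253, 0.1442], 0.36)]
mark_mid []
clamp_tip [([0.6114, 0.2255, 0.11], 0.42)]
light_bar [([0.6608, -0.0297, 0.1463], 0.94)]
guide [([0.6319, 0.0084, 0.0021], 0.72)]
side pos [0.232 0.886 0.88 ] fwd [ 0.24 -0.73 -0.64]
red_block_mid [([0.4271, 0.0127, 0.0363], 0.93), ([0.5808, -0.0345, 0.0151], 0.64), ([0.624, 0.0851, 0.0437], 0.59)]
red_slot [([0.3386, -0.2637, 0.0039], 0.89), ([0.4477, -0.264, 0.0056], 0.52)]
blue_slot [([0.4537, -0.0979, 0.007], 0.72)]
yellow_slot [([0.4485, -0.1788, 0.0074], 0.67)]
push_face []
pointer [([0.5815, -0.032, 0.0167], 0.7)]
mark_mid [([0.6289, -0.4522, -0.0002], 0.65), ([0.5877, 0.0633, 0.0136], 0.56), ([0.6251, 0.0837, 0.0444], 0.44)]
clamp_tip [([0.4479, -0.2593, 0.0021], 0.57), ([0.6068, 0.2281, 0.109], 0.55)]
light_bar [([0.6586, -0.0225, 0.1496], 0.71), ([0.5033, 0.4671, -0.0007], 0.5)]
guide [([0.6272, 0.0083, 0.0017], 0.77), ([0.5847, 0.0677, 0.0126], 0.43), ([0.5824, -0.0307, 0.018], 0.2)]
```

View pics/top0.png

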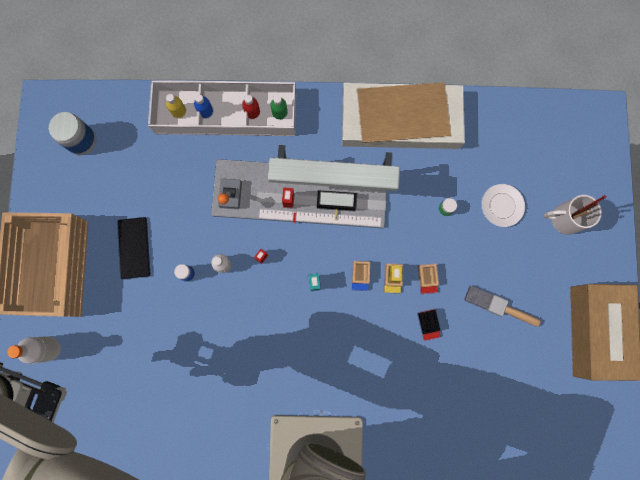

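View pics/side0.png

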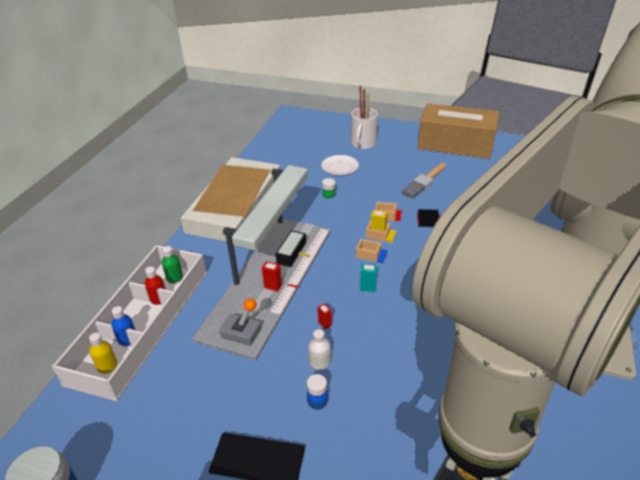

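The top view shows the red block at (288,197), the pointer at (337,215), the mark at (295,217) and the tan red-labelled holder at (429,276). The look-alikes are the black holder at (429,323), the small red block at (261,256) and the turquoise block at (314,282). Next I'll take precise measurements.

Run:
```python
from h import *
im=cv2.imread("pics/top0.png"); d=np.load("top0.npy")
a=cv2.resize(im[150:235,205:400],None,fx=4,fy=4,interpolation=cv2.INTER_CUBIC)
b=cv2.resize(im[250:300,340:450],None,fx=4,fy=4,interpolation=cv2.INTER_CUBIC)
b=cv2.copyMakeBorder(b,0,0,0,a.shape[1]-b.shape[1],cv2.BORDER_CONSTANT)
cv2.imwrite("pics/crop0.png",np.vstack([a,b]))
# dense world clouds
vv,uu=np.mgrid[0:480,0:640]; uv=np.c_[uu.ravel(),vv.ravel()]
hsv=cv2.cvtColor(im,cv2.COLOR_BGR2HSV).reshape(-1,3).astype(int)
P=pix2d(uv,d,"top"); ok=d.ravel()>0
def box(x0,x1,y0,y1,z0,z1): return ok&(P[:,0]>x0)&(P[:,0]<x1)&(P[:,1]>y0)&(P[:,1]<y1)&(P[:,2]>z0)&(P[:,2]<z1)
def rep(n,m):
    q=P[m]; 
    if len(q)<4: print(n,len(q)); return
    r=cv2.minAreaRect((q[:,:2]*1000).astype(np.float32)); print(n,len(q),"mean",q.mean(0).round(4),"rect",np.round(r[0],1),np.round(r[1],1),round(r[2],1))
rep("blocktop",box(.58,.68,.05,.12,.066,.09))
rep("slidetop",box(.59,.68,-.11,.04,.036,.056))
rep("deck",box(.5,.76,-.25,.33,.006,.2))
rep("bar",box(.58,.75,-.25,.2,.15,.2))
rep("ball",box(.56,.66,.19,.26,.09,.14))
rep("redholder",box(.40,.50,-.31,-.225,.018,.04))
rep("yelblock",box(.40,.50,-.22,-.14,.05,.09))
red=((hsv[:,0]<8)|(hsv[:,0]>172))&(hsv[:,1]>140)&(hsv[:,2]>70)
rep("mark",red&box(.55,.62,.03,.1,-.01,.03))
yel=(hsv[:,0]>15)&(hsv[:,0]<35)&(hsv[:,1]>110)
rep("pointer",yel&box(.55,.64,-.08,.02,-.01,.05))
```

```text
blocktop 164 mean [0.6286 0.0792 0.0762] rect [629.1  79.5] [24.1 38.4] 86.0
slidetop 665 mean [ 0.6273 -0.0386  0.0461] rect [628.6 -38.5] [96.  41.6] 86.8
deck 11325 mean [0.6409 0.0424 0.0667] rect [630.1  42.1] [574.3 259.5] 90.0
bar 3436 mean [ 0.6588 -0.0275  0.173 ] rect [674.5 -28.2] [290.2  85.8] 87.4
ball 102 mean [0.6094 0.2247 0.1162] rect [610.1 225.5] [24.3 25. ] 34.8
redholder 170 mean [ 0.4503 -0.264   0.027 ] rect [ 450.3 -263.2] [52.9 40.4] 6.1
yelblock 176 mean [ 0.4489 -0.1792  0.0682] rect [ 449.2 -179.5] [24.1 35.8] 88.5
mark 18 mean [0.5895 0.0659 0.0153] rect [597.3  68.7] [39.8 12.1] 23.4
pointer 13 mean [ 0.5987 -0.0363  0.023 ] rect [596. -37.] [24.9  2.7] 1.0
```

View pics/crop0.png

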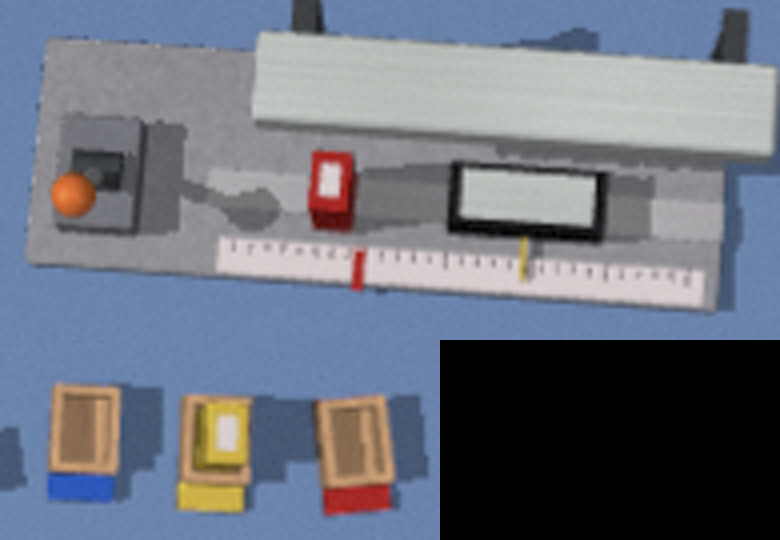

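```bash
cat >> h.py <<'E'
from scipy.spatial.transform import Rotation as Ro
def Rt(yaw,tilt):
    z=np.array([np.sin(tilt)*np.cos(yaw),np.sin(tilt)*np.sin(yaw),-np.cos(tilt)])
    y=np.array([-np.sin(yaw),np.cos(yaw),0]); return np.c_[np.cross(y,z),y,z]
def plan(p,R,n=None):
    s=read_state(); R0=Ro.from_rotvec(s["orientation"]).as_matrix()
    c=[R,R@np.diag([-1,-1,1])]; v=[Ro.from_matrix(r@R0.T).as_rotvec() for r in c]
    i=int(np.argmin([np.linalg.norm(x) for x in v])); dp=(np.array(p)-s["tool_pos"])*100
    k=n or max(int(np.ceil(np.linalg.norm(dp)/5.5)),int(np.ceil(np.linalg.norm(v[i])/.17)))
    print("t",round(s["t"],2),"pos",np.round(s["tool_pos"],4),"F",np.round(s["force"],1),"op",round(s["opening"],4),"total cm",dp.round(2),"rot",v[i].round(3),"rows",k,"per row",(dp/k).round(2),(v[i]/k).round(4), "other",np.round(v[1-i],2))
E
python3 - <<'E'
from h import *
im=cv2.imread("pics/side0.png"); d=np.load("side0.npy")
vv,uu=np.mgrid[0:480,0:640]; uv=np.c_[uu.ravel(),vv.ravel()]
P=pix2d(uv,d,"side"); ok=d.ravel()>0
def rep(n,b,c):
    m=ok&(P[:,0]>b[0])&(P[:,0]<b[1])&(P[:,1]>b[2])&(P[:,1]<b[3])&(P[:,2]>b[4])&(P[:,2]<b[5]); q=P[m]
    r=cv2.minAreaRect((q[:,:2]*1000).astype(np.float32)); print(n,len(q),"mean",q.mean(0).round(4),"rect",np.round(r[0],1),np.round(r[1],1),round(r[2],1))
rep("blocktop",(.58,.68,.05,.12,.068,.09),0)
rep("slidetop",(.59,.68,-.11,.04,.040,.056),0)
rep("redholder",(.40,.50,-.31,-.225,.020,.04),0)
rep("yelblock",(.40,.50,-.22,-.14,.06,.09),0)
t=[(288,195.5),(294.75,217.5),(336,219)]
print(pix2z([t[0]],.076,"top"),pix2z([t[1]],.013,"top"),pix2z([t[2]],.019,"top"))
y=np.radians(-4); R=Rt(y,np.radians(40)); z=R[:,2]
g=np.array([.629,.080,.054]); T=g+.019*z; print("TCP grasp",T,"z",z)
print(Ro.from_rotvec(read_state()["orientation"]).as_matrix().round(2)); plan(T-.12*z,R)
E
```

```text
blocktop 161 mean [0.6269 0.0846 0.0747] rect [628.   82.4] [28.5 37.8] 85.6
slidetop 484 mean [ 0.6259 -0.0308  0.0451] rect [626.9 -35.3] [101.5  41.6] 87.6
redholder 126 mean [ 0.4443 -0.2655  0.0255] rect [ 447.1 -261.9] [52.1 47.7] 5.7
yelblock 123 mean [ 0.4464 -0.1743  0.0671] rect [ 446.2 -176.5] [29.3 37.3] 79.6
[[0.6284731  0.07757861 0.076     ]] [[0.58787922 0.06314554 0.013     ]] [[ 0.5849507  -0.03848382  0.019     ]]
TCP grasp [0.64118321 0.07914807 0.03944516] z [ 0.64122181 -0.0448386  -0.76604444]
[[-0.95  0.31 -0.  ]
 [ 0.31  0.95  0.  ]
 [ 0.    0.   -1.  ]]
t 1.1 pos [0.1874 0.57   0.1904] F [-0.3  0.1  0.1] op 0.0931 total cm [ 37.68 -48.55  -5.91] rot [-0.135 -0.687  0.238] rows 12 per row [ 3.14 -4.05 -0.49] [-0.0112 -0.0572  0.0198] other [ 0.98 -0.19 -2.73]
```

>>> apply_moves(
  commands=[3.1,-4.05,0,-0.0112,-0.0572,0.0198,6,3.1,-4.05,0,-0.0112,-0.0572,0.0198,6,3.1,-4.05,0,-0.0112,-0.0572,0.0198,6,3.1,-4.05,0,-0.0112,-0.0572,0.0198,6,3.1,-4.05,0,-0.0112,-0.0572,0.0198,6,3.1,-4.05,0,-0.0112,-0.0572,0.0198,6,3.1,-4.05,0,-0.0112,-0.0572,0.0198,6,3.1,-4.05,0,-0.0112,-0.0572,0.0198,6],
  squeeze=15,
)

```text
t: 2.1
tool_pos: [0.4413, 0.2389, 0.1917]
orientation: [0.194, 2.652, -0.022]
force: [0.4, -0.0, -0.3]
opening: 0.06
```

>>> apply_moves(
  commands=[3.1,-4.05,-1.0,-0.0112,-0.0572,0.0198,6,3.1,-4.05,-1.2,-0.0112,-0.0572,0.0198,6,3.1,-4.05,-1.2,-0.0112,-0.0572,0.0198,6,3.0,-4.05,-1.2,-0.0112,-0.0572,0.0198,6],
)

```text
t: 2.6
tool_pos: [0.5689, 0.0724, 0.1491]
orientation: [0.066, 2.411, -0.03]
force: [0.7, 0.9, -0.6]
opening: 0.06
```

Run:
```python
from h import *
R=Rt(np.radians(-4),np.radians(40)); z=R[:,2]; T=np.array([.6285,.0805,.054])+.019*z
plan(T-.12*z,R); plan(T,R)
```

```text
t 2.6 pos [0.5689 0.0724 0.1491] F [ 0.7  0.9 -0.6] op 0.06 total cm [-0.51  1.26 -1.77] rot [ 0.005  0.031 -0.014] rows 1 per row [-0.51  1.26 -1.77] [ 0.005   0.0314 -0.0136] other [-2.04  0.13  2.37]
t 2.6 pos [0.5689 0.0724 0.1491] F [ 0.7  0.9 -0.6] op 0.06 total cm [  7.18   0.72 -10.96] rot [ 0.005  0.031 -0.014] rows 3 per row [ 2.39  0.24 -3.65] [ 0.0017  0.0105 -0.0045] other [-2.04  0.13  2.37]
```

>>> apply_moves(
  commands=[-0.5,1.25,-1.8,0.005,0.031,-0.014,6,0,0,0,0,0,0,6],
)

```text
t: 2.85
tool_pos: [0.5638, 0.0775, 0.1287]
orientation: [0.098, 2.443, -0.038]
force: [0.7, 0.1, 0.1]
opening: 0.0597
```

Run:
```python
from h import *
R=Rt(np.radians(-4),np.radians(40)); z=R[:,2]; T=np.array([.6285,.0805,.054])+.019*z
plan(T,R,4)
im,d=read_camera("top"); cv2.imwrite("pics/a.png",cv2.resize(im[130:300,200:420],None,fx=3,fy=3))
```

```text
t 2.85 pos [0.5638 0.0775 0.1287] F [0.7 0.1 0.1] op 0.0597 total cm [ 7.69  0.22 -8.92] rot [ 0.002 -0.002  0.011] rows 4 per row [ 1.92  0.05 -2.23] [ 0.0004 -0.0004  0.0028] other [ 2.01 -0.15 -2.4 ]
```

>>> apply_moves(
  commands=[1.9,0.1,-2.2,0,0,0.003,6,1.9,0.05,-2.2,0,0,0.003,6,1.9,0.05,-2.2,0,0,0.003,6,1.5,0,-1.7,0,0,0,6,0,0,0,0,0,0,6],
)

```text
t: 3.52
tool_pos: [0.6424, 0.0869, 0.0535]
orientation: [0.068, 2.43, -0.027]
force: [-0.6, -0.3, 0.0]
opening: 0.0596
```

Run:
```python
from h import *
R=Rt(np.radians(-4),np.radians(40)); z=R[:,2]; T=np.array([.6285,.0805,.054])+.019*z
plan(T,R,1)
```

```text
t 3.52 pos [0.6424 0.0869 0.0535] F [-0.6 -0.3  0. ] op 0.0596 total cm [-0.17 -0.72 -1.41] rot [ 0.002  0.013 -0.013] rows 1 per row [-0.17 -0.72 -1.41] [ 0.0018  0.0129 -0.0131] other [-2.02  0.13  2.39]
```

>>> apply_moves(
  commands=[-0.1,-0.4,-0.8,0,0.006,-0.006,6,0,-0.3,-0.6,0,0.006,-0.006,6,0,0,0,0,0,0,6],
)

```text
t: 3.9
tool_pos: [0.6419, 0.081, 0.0421]
orientation: [0.081, 2.438, -0.032]
force: [0.2, 0.1, 0.1]
opening: 0.0597
```

Run:
```python
from h import *
R=Rt(np.radians(-4),np.radians(40)); z=R[:,2]; T=np.array([.6285,.0805,.054])+.019*z
plan(T,R,1)
```

```text
t 3.9 pos [0.6419 0.081  0.0421] F [0.2 0.1 0.1] op 0.0597 total cm [-0.12 -0.14 -0.27] rot [ 0.002  0.004 -0.003] rows 1 per row [-0.12 -0.14 -0.27] [ 0.0016  0.0039 -0.0029] other [-2.02  0.14  2.4 ]
```

>>> apply_moves(
  commands=[-0.1,-0.1,-0.2,0,0.004,-0.003,4,0,0,0,0,0,0,2,0,0,0,0,0,0,1.5,0,0,0,0,0,0,1.5,0,0,0,0,0,0,1.5,0,0,0,0,0,0,1.5],
  squeeze=20,
)

```text
t: 4.65
tool_pos: [0.6412, 0.0799, 0.0414]
orientation: [0.085, 2.441, -0.033]
force: [0.4, 0.1, -0.9]
opening: 0.0241
```

>>> apply_moves(
  commands=[0,0,1,0,0,0,1.5,-1,0,1,0,0,0,1.5,-2,0,1,0,0,0,1.5,-3,0,1.5,0,0,0,1.5,-3,0,1.5,0,0,0,1.5,-3,0,1.5,0,0,0,1.5,0,0,0,0,0,0,1.5],
)

```text
t: 5.52
tool_pos: [0.5258, 0.0831, 0.1269]
orientation: [0.086, 2.443, -0.033]
force: [0.4, 0.2, -0.8]
opening: 0.0237
```

Run:
```python
from h import *
im,d=read_camera("side"); cv2.imwrite("pics/side1.png",im[100:460,180:640]); np.save("side1.npy",d); cv2.imwrite("pics/side1f.png",im)
im,d=read_camera("top"); cv2.imwrite("pics/top1.png",im); np.save("top1.npy",d)
s=read_state(); print(s["t"],s["tool_pos"],s["orientation"],s["opening"],s["force"])
for c in ["side","top"]: print([(world(o["point"],c).round(4).tolist(),round(o["conf"],2)) for o in spot_point("red_block_mid",c)[:3]])
```

```text
5.625 [0.52412689 0.08237091 0.12198429] [ 0.08652415  2.4500854  -0.03494749] 0.02391523714794789 [-0.24975259  0.06765276 -0.95618127]
[([0.4278, 0.0116, 0.035], 0.74), ([0.4862, 0.1468, 0.0225], 0.72), ([0.5103, 0.085, 0.1273], 0.59)]
[([0.5183, 0.0865, 0.1281], 0.67)]
```

View pics/side1.png

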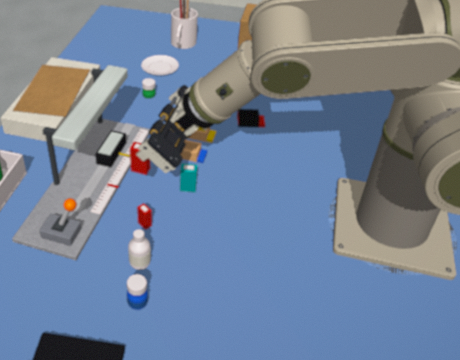

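```bash
cat >> h.py <<'E'
RG=Ro.from_rotvec([.085,2.441,-.033]).as_matrix(); d0=np.array([-.0127,.0009,.0026])
def place(h,slot=(.4490,-.2630),yaw=.174):
    Z=Ro.from_rotvec([0,0,yaw]).as_matrix(); return np.array([*slot,.037+h])-Z@d0, Z@RG
E
python3 - <<'E'
from h import *
plan(*place(.085)); print(np.degrees(np.arctan2(RG[1,2],RG[0,2])), np.degrees(np.arctan2(-RG[0,1],RG[1,1])))
E
```

```text
t 5.72 pos [0.5232 0.0819 0.1196] F [-0.4 -0.1 -0.4] op 0.0239 total cm [-6.150e+00 -3.436e+01 -2.000e-02] rot [ 0.003 -0.013  0.176] rows 7 per row [-0.88 -4.91 -0.  ] [ 0.0004 -0.0018  0.0251] other [ 1.93  0.02 -2.31]
-4.117526763819077 -4.018922641859544
```

>>> apply_moves(
  commands=[-0.5,-3,2,0,0,0.025,1.5,-0.9,-4.9,1,0,0,0.025,1.5,-0.9,-4.9,0.4,0,0,0.025,1.5,-0.9,-4.9,0.4,0,0,0.025,1.5,-0.9,-4.9,0.4,0,0,0.025,1.5,-0.9,-4.9,0.3,0,0,0.025,1.5,-0.8,-4.0,0,0,0,0.02,1.5,0,0,0,0,0,0,1.5],
)

```text
t: 6.72
tool_pos: [0.4874, -0.2087, 0.1609]
orientation: [-0.057, 2.52, 0.024]
force: [0.8, 1.0, -0.2]
opening: 0.0239
```

Run:
```python
from h import *
plan(*place(.06))
```

```text
t 6.72 pos [ 0.4874 -0.2087  0.1609] F [ 0.8  1.  -0.2] op 0.0239 total cm [-2.57 -5.3  -6.65] rot [ 0.    -0.079  0.057] rows 2 per row [-1.29 -2.65 -3.32] [ 0.0002 -0.0395  0.0285] other [ 1.89  0.15 -2.44]
```

>>> apply_moves(
  commands=[-1.3,-2.6,-0.5,0,-0.04,0.03,1.5,-1.3,-2.6,-1.0,0,-0.04,0.03,1.5,0,0,-1.5,0,0,0,1.5,0,0,-1.5,0,0,0,1.5,0,0,0,0,0,0,1.5,0,0,0,0,0,0,1.5],
)

```text
t: 7.48
tool_pos: [0.4899, -0.207, 0.1341]
orientation: [-0.039, 2.513, -0.005]
force: [0.2, -0.1, -0.8]
opening: 0.0234
```

Run:
```python
from h import *
plan(*place(.05))
im,d=read_camera("side"); cv2.imwrite("pics/s2.png",cv2.resize(im[170:270,330:480],None,fx=4,fy=4))
```

```text
t 7.47 pos [ 0.4899 -0.207   0.1341] F [ 0.2 -0.1 -0.8] op 0.0234 total cm [-2.82 -5.47 -4.97] rot [ 0.016 -0.07   0.077] rows 2 per row [-1.41 -2.73 -2.48] [ 0.008  -0.035   0.0386] other [ 1.9   0.11 -2.43]
```

View pics/s2.png

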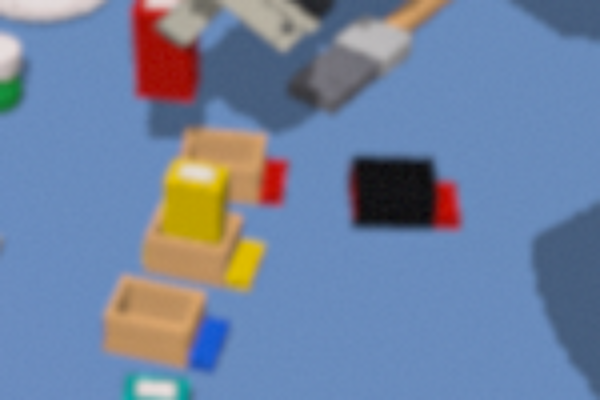

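The block is held above the row. The last move made no progress in xy, so I'll check the joints.

Run:
```python
from h import *
s=read_state(); print(np.round(s["q"],3),np.round(s["joint_torque"],1),s["tool_pos"])
```

```text
[-0.852 -0.607  2.357  0.55   1.023 -2.657] [ -0.  -21.5 -51.7   3.2  -2.2  -0. ] [ 0.4897727  -0.20704978  0.13399182]
```

Joint 6 is at its limit with the leaning grip. I'll set the block down on free table near (0.527, -0.075), regrip it with the tool vertical, then store it.

Run:
```python
from h import *
plan(*place(.05-.005,(.527,-.075),0.03))
```

```text
t 7.53 pos [ 0.4898 -0.207   0.134 ] F [-0.8  0.  -1.6] op 0.0237 total cm [ 4.99 13.15 -5.46] rot [ 0.011 -0.071 -0.067] rows 3 per row [ 1.66  4.38 -1.82] [ 0.0036 -0.0237 -0.0222] other [-1.9   0.03  2.43]
```

>>> apply_moves(
  commands=[1.7,4.3,0,0.004,-0.024,-0.022,1.5,1.7,4.3,0,0.004,-0.024,-0.022,1.5,1.5,4.3,-1,0.004,-0.024,-0.022,1.5,0,0,-2,0,0,0,1.5,0,0,0,0,0,0,1.5],
)

```text
t: 8.15
tool_pos: [0.5466, -0.0764, 0.1106]
orientation: [0.052, 2.435, -0.019]
force: [-0.1, 0.3, -0.8]
opening: 0.0234
```

Run:
```python
from h import *
plan(*place(-.003,(.527,-.075),0.03)); print(read_state()["q"])
```

```text
t 8.15 pos [ 0.5466 -0.0764  0.1106] F [-0.1  0.3 -0.8] op 0.0234 total cm [-0.69  0.09 -7.92] rot [-0.001  0.007  0.002] rows 2 per row [-0.34  0.05 -3.96] [-0.0007  0.0033  0.0011] other [ 2.03 -0.09 -2.4 ]
[-0.40342432 -0.71112856  2.49732431  0.35776299  0.71438047 -2.1256874 ]
```

>>> apply_moves(
  commands=[-0.2,0.1,-2.5,0,0.006,0.002,1.5,0,0,-2.5,0,0,0,1.5,0,0,-1.5,0,0,0,1.5,0,0,0,0,0,0,1.5],
)

```text
t: 8.65
tool_pos: [0.5562, -0.0815, 0.0509]
orientation: [0.055, 2.447, -0.018]
force: [0.6, -0.2, 0.3]
opening: 0.024
```

Run:
```python
from h import *
plan(*place(-.005,(.53,-.075),0.03)); print(read_state()["q"])
```

```text
t 8.65 pos [ 0.5562 -0.0815  0.0509] F [ 0.6 -0.2  0.3] op 0.024 total cm [-1.35  0.6  -2.15] rot [-0.003 -0.005  0.004] rows 1 per row [-1.35  0.6  -2.15] [-0.0029 -0.005   0.004 ] other [ 2.01 -0.09 -2.41]
[-0.40156391 -0.51781553  2.49672962  0.44797919  0.54547175 -2.23938287]
```

>>> apply_moves(
  commands=[-0.5,0.2,-1.2,0,0,0,1.5,-0.3,0.1,-0.6,0,0,0,1.5,0,0,0,0,0,0,1.5],
)

```text
t: 9.02
tool_pos: [0.5567, -0.0818, 0.0353]
orientation: [0.056, 2.451, -0.018]
force: [0.1, -0.3, -0.4]
opening: 0.0235
```

Run:
```python
from h import *
plan(*place(-.005,(.53,-.075),0.03)); print(read_state()["q"])
```

```text
t 9.03 pos [ 0.5567 -0.0818  0.0353] F [ 0.1 -0.3 -0.4] op 0.0235 total cm [-1.4   0.63 -0.59] rot [-0.003 -0.009  0.005] rows 1 per row [-1.4   0.63 -0.59] [-0.0035 -0.0087  0.005 ] other [ 2.01 -0.09 -2.41]
[-0.40018146 -0.46979672  2.49708243  0.47876703  0.50435736 -2.27475092]
```

>>> apply_moves(
  commands=[0,0,-0.4,0,0,0,1.5,0,0,-0.4,0,0,0,1.5,0,0,0,0,0,0,1.5],
)

```text
t: 9.4
tool_pos: [0.5588, -0.0828, 0.0294]
orientation: [0.056, 2.446, -0.02]
force: [-0.5, -0.3, -1.0]
opening: 0.0239
```

>>> apply_moves(
  commands=[0,0,0,0,0,0,3,0,0,0,0,0,0,4,0,0,0,0,0,0,5,0,0,0,0,0,0,6],
)

```text
t: 9.9
tool_pos: [0.5589, -0.0826, 0.0294]
orientation: [0.055, 2.446, -0.02]
force: [0.3, -0.5, 0.3]
opening: 0.0552
```

>>> apply_moves(
  commands=[0,0,2,0,0,0,6,0,0,3,0,0,0,6,0,0,4,0,0,0,6,0,0,4,0,0,0,6,0,0,2,0,0,0,6,0,0,0,0,0,0,6],
)

```text
t: 10.65
tool_pos: [0.5566, -0.082, 0.1826]
orientation: [0.057, 2.449, -0.02]
force: [0.2, 0.1, -0.7]
opening: 0.06
```

Run:
```python
from h import *
s=read_state(); print(s["tool_pos"],s["orientation"],s["q"])
im,d=read_camera("top"); cv2.imwrite("pics/top2.png",im); np.save("top2.npy",d)
im,d=read_camera("side"); cv2.imwrite("pics/side2.png",cv2.resize(im[130:330,200:500],None,fx=2.6,fy=2.6)); np.save("side2.npy",d)
for c in ["side","top"]: print([(world(o["point"],c).round(4).tolist(),round(o["conf"],2)) for o in spot_point("red_block_mid",c)[:4]])
```

```text
[ 0.55661798 -0.08204513  0.18258035] [ 0.05659301  2.4488827  -0.01977098] [-0.3996017  -0.73034634  2.36752734  0.29492866  0.8653759  -2.0418338 ]
[([0.4274, 0.0118, 0.0344], 0.95), ([0.5434, -0.0799, 0.0343], 0.67), ([0.4871, 0.1488, 0.0228], 0.53)]
[([0.4258, 0.0127, 0.0345], 0.71), ([0.4905, 0.1439, 0.0209], 0.67), ([0.5518, -0.0782, 0.035], 0.61)]
```

View pics/side2.png

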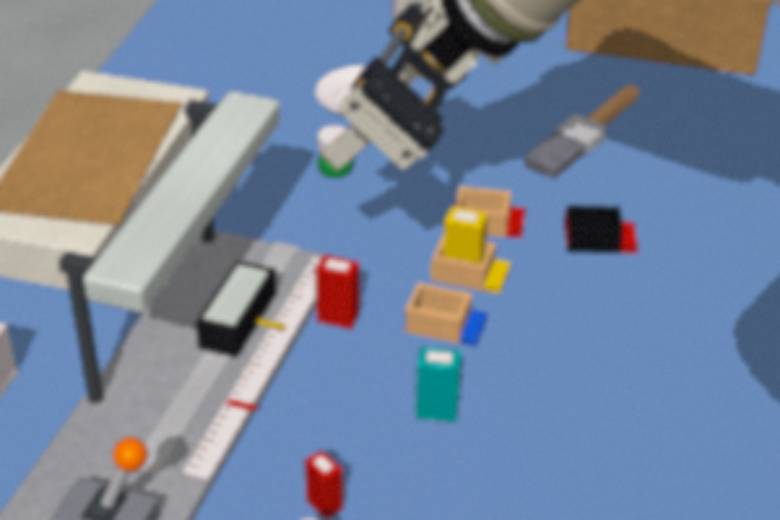

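The block stands upright at about (0.546, -0.082), and everything else is in place.

Run:
```python
from h import *
Rr=Ro.from_rotvec([.055,2.446,-.02]).as_matrix(); print(np.degrees(np.arctan2(-Rr[0,1],Rr[1,1])))
print(np.array([.5588,-.0827,.0294])+Ro.from_rotvec([0,0,.03]).as_matrix()@d0)
plan([.546,-.0818,.11],Rt(np.radians(-2.5),0))
```

```text
-2.5773870989470624
[ 0.54607872 -0.08218135  0.032     ]
t 10.85 pos [ 0.5548 -0.0813  0.1778] F [ 0.5 -0.5 -0.4] op 0.0599 total cm [-0.88 -0.05 -6.78] rot [0.028 0.685 0.003] rows 5 per row [-0.18 -0.01 -1.36] [0.0056 0.1371 0.0007] other [ 1.05 -0.04 -2.96]
```

>>> apply_moves(
  commands=[-0.2,0,0,0.005,0.137,0,6,-0.2,0,0,0.005,0.137,0,6,-0.2,0,0,0.005,0.137,0,6,-0.2,0,-1,0.005,0.137,0,6,-0.2,0,-2,0.005,0.137,0,6,0,0,-2,0,0,0,6,0,0,0,0,0,0,6],
)

```text
t: 11.72
tool_pos: [0.5363, -0.0789, 0.1091]
orientation: [-0.073, -3.101, -0.0]
force: [0.5, 0.8, -0.1]
opening: 0.0599
```

Run:
```python
from h import *
plan([.546,-.0818,.028],Rt(np.radians(-2.5),0))
```

```text
t 11.72 pos [ 0.5363 -0.0789  0.1091] F [ 0.5  0.8 -0.1] op 0.0599 total cm [ 0.97 -0.29 -8.11] rot [-0.001 -0.04   0.003] rows 2 per row [ 0.49 -0.14 -4.05] [-0.0005 -0.0201  0.0017] other [-0.06  0.   -3.14]
```

>>> apply_moves(
  commands=[0.9,-0.3,-0.5,0,-0.04,0.003,6,0.1,0,-2.5,0,0,0,6,0,0,-2.5,0,0,0,6,0,0,-2.2,0,0,0,6,0,0,0,0,0,0,6],
)

```text
t: 12.35
tool_pos: [0.5458, -0.0825, 0.037]
orientation: [0.07, 3.121, -0.001]
force: [0.3, -0.8, -0.7]
opening: 0.0602
```

Run:
```python
from h import *
plan([.546,-.0818,.028],Rt(np.radians(-2.5),0))
```

```text
t 12.35 pos [ 0.5458 -0.0825  0.037 ] F [ 0.3 -0.8 -0.7] op 0.0602 total cm [ 0.02  0.07 -0.9 ] rot [0.001 0.02  0.002] rows 1 per row [ 0.02  0.07 -0.9 ] [0.0013 0.0201 0.0015] other [ 0.03 -0.   -3.14]
```

>>> apply_moves(
  commands=[0,0.05,-0.6,0,0.02,0,6,0,0,0,0,0,0,4,0,0,0,0,0,0,2,0,0,0,0,0,0,1.5,0,0,0,0,0,0,1.5,0,0,0,0,0,0,1.5,0,0,0,0,0,0,1.5],
  squeeze=20,
)

```text
t: 13.22
tool_pos: [0.549, -0.0828, 0.0364]
orientation: [0.071, 3.132, -0.005]
force: [-1.6, 0.2, 1.5]
opening: 0.0148
```

>>> apply_moves(
  commands=[0,0,1.5,0,0,0,1.5,0,0,2.5,0,0,0,1.5,0,0,4,0,0,0,1.5,0,0,3,0,0,0,1.5,0,0,0,0,0,0,1.5],
)

```text
t: 13.85
tool_pos: [0.5483, -0.0828, 0.1528]
orientation: [0.071, 3.132, -0.005]
force: [0.0, -0.5, 0.8]
opening: 0.015
```

```bash
cat >> h.py <<'E'
def holder(h,gz=.031,slot=(.4490,-.2630),yaw=6):
    return np.array([*slot,gz+.005+h]),Rt(np.radians(yaw),0)
E
python3 - <<'E'
from h import *
plan(*holder(.08)); print(read_state()["q"])
E
```

```text
t 13.85 pos [ 0.5483 -0.0828  0.1528] F [ 0.  -0.5  0.8] op 0.015 total cm [ -9.93 -18.02  -3.68] rot [0.003 0.009 0.15 ] rows 4 per row [-2.48 -4.51 -0.92] [0.0007 0.0023 0.0375] other [ 0.01 -0.   -2.99]
[-2.41307956e-01  1.81619693e-02  1.67499458e+00 -1.30421654e-03
  1.43910135e+00 -1.76653844e+00]
```

The fingers closed to 15 mm, so the grasp missed. I'll look.

Run:
```python
from h import *
im,d=read_camera("side"); cv2.imwrite("pics/side3.png",cv2.resize(im[130:330,200:500],None,fx=2.6,fy=2.6)); np.save("side3.npy",d)
im,d=read_camera("top"); np.save("top3.npy",d); cv2.imwrite("pics/top3.png",im)
for c in ["side","top"]: print([(world(o["point"],c).round(4).tolist(),round(o["conf"],2)) for o in spot_point("red_block_mid",c)[:4]])
```

```text
[([0.5424, -0.082, 0.0302], 0.97), ([0.4246, 0.0097, 0.0355], 0.89), ([0.4886, 0.1484, 0.0253], 0.79), ([0.5857, 0.0652, 0.0089], 0.6)]
[([0.5494, -0.0769, 0.0367], 0.63), ([0.49, 0.1453, 0.0219], 0.52)]
```

View pics/side3.png

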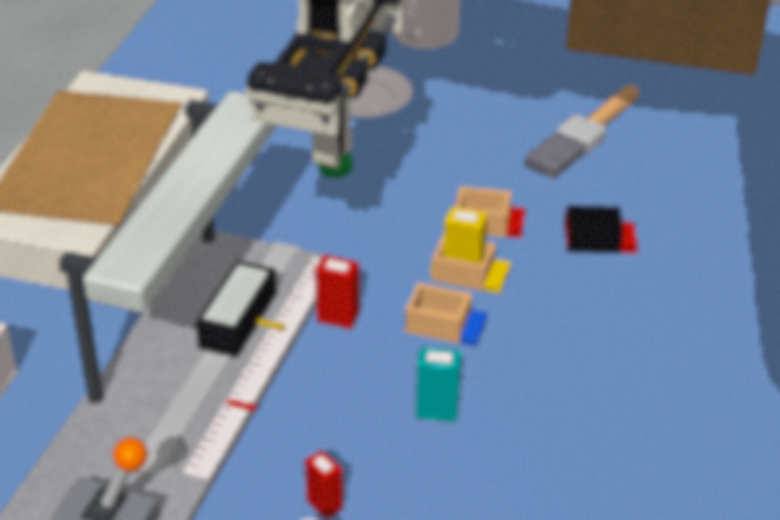

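Run:
```python
from h import *
vv,uu=np.mgrid[0:480,0:640]; uv=np.c_[uu.ravel(),vv.ravel()]
for c in ["top","side"]:
  for k in (2,3):
    d=np.load(f"{c}{k}.npy"); P=pix2d(uv,d,c); m=(d.ravel()>0)&(abs(P[:,0]-.546)<.045)&(abs(P[:,1]+.08)<.045)&(P[:,2]>.02)&(P[:,2]<.1)
    q=P[m]; print(c,k,len(q), "zmax",np.percentile(q[:,2],[5,50,95]).round(4) if len(q) else "")
    q=q[q[:,2]>.056]
    if len(q)>5:
        r=cv2.minAreaRect((q[:,:2]*1000).astype(np.float32)); print(q.mean(0).round(4),np.round(r[0],1),np.round(r[1],1),round(r[2],1))
s=read_state(); print(s["tool_pos"],s["orientation"],s["opening"],Ro.from_rotvec(s["orientation"]).as_matrix().round(3))
```

```text
top 2 140 zmax [0.0367 0.0635 0.068 ]
[ 0.5488 -0.083   0.0639] [545.6 -82.6] [24.2 36.8] 89.9
top 3 123 zmax [0.0256 0.0624 0.0676]
[ 0.5387 -0.0828  0.0637] [541.5 -82.2] [23.5 26.5] 86.1
side 2 331 zmax [0.0233 0.0501 0.0652]
[ 0.5436 -0.0767  0.0624] [544.3 -78.8] [30.7 35.6] 85.0
side 3 332 zmax [0.022  0.0498 0.0648]
[ 0.5434 -0.0764  0.0624] [544.1 -79.3] [28.6 35.9] 87.7
[ 0.54529153 -0.08200623  0.14743765] [ 7.11945885e-02  3.14008746e+00 -2.31524712e-03] 0.01501189045891265 [[-0.999  0.045  0.001]
 [ 0.045  0.999 -0.001]
 [-0.001 -0.001 -1.   ]]
```

The block is unmoved at (0.546, -0.082). I'll try again, lower, and watch the opening as it closes.

>>> apply_moves(
  commands=[0,0,0,0,0,0,6,0,0,0,0,0,0,6,0,0,-2.5,0,0,0,6,0,0,-3.5,0,0,0,6,0,0,-3.5,0,0,0,6,0,0,-1.5,0,0,0,6,0,0,0,0,0,0,6],
)

```text
t: 14.92
tool_pos: [0.5427, -0.0814, 0.0307]
orientation: [-0.071, -3.136, 0.0]
force: [-0.3, -0.4, 0.5]
opening: 0.0601
```

Run:
```python
from h import *
plan([.546,-.082,.031],Rt(np.radians(-2.5),0))
im,d=read_camera("side"); cv2.imwrite("pics/side4.png",cv2.resize(im[150:300,250:450],None,fx=3.5,fy=3.5))
print(proj([[.546,-.082,.031]],"side"),proj([read_state()["tool_pos"]],"side"))
```

```text
t 14.93 pos [ 0.5427 -0.0814  0.0307] F [-0.3 -0.4  0.5] op 0.0601 total cm [ 0.33 -0.06  0.03] rot [ 0.    -0.005  0.002] rows 1 per row [ 0.33 -0.06  0.03] [ 0.     -0.0052  0.0018] other [-0.01 -0.   -3.14]
[[328.84351415 241.95815108]] [[329.85773234 242.07314416]]
```

View pics/side4.png

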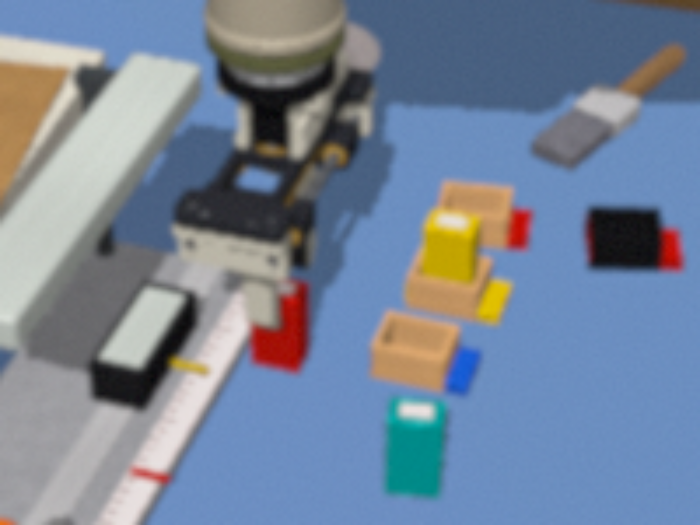

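The fingers straddle the block, with the near finger pad over its left face. Closing now.

>>> apply_moves(
  commands=[0.3,0,-0.1,0,0,0,4,0,0,0,0,0,0,3,0,0,0,0,0,0,2],
  squeeze=30,
)

```text
t: 15.35
tool_pos: [0.5495, -0.0822, 0.0344]
orientation: [0.071, 3.139, -0.003]
force: [0.5, -0.2, -0.5]
opening: 0.0343
```

>>> apply_moves(
  commands=[0,0,0,0,0,0,2,0,0,0,0,0,0,2],
)

```text
t: 15.6
tool_pos: [0.55, -0.0824, 0.0351]
orientation: [0.071, 3.138, -0.003]
force: [-0.2, -0.3, 2.2]
opening: 0.0217
```

>>> apply_moves(
  commands=[0,0,0,0,0,0,2,0,0,0,0,0,0,2],
)

```text
t: 15.85
tool_pos: [0.5509, -0.0825, 0.0367]
orientation: [0.071, 3.136, -0.004]
force: [-0.9, -0.7, -0.9]
opening: 0.02
```

Run:
```python
from h import *
s=read_state(); print(s["opening"],s["force"],s["tool_pos"])
im,d=read_camera("side"); cv2.imwrite("pics/side5.png",cv2.resize(im[170:270,270:400],None,fx=5,fy=5))
```

```text
0.02002082328117029 [-0.91774565 -0.69522202 -0.94674314] [ 0.55093281 -0.08247005  0.03665932]
```

View pics/side5.png

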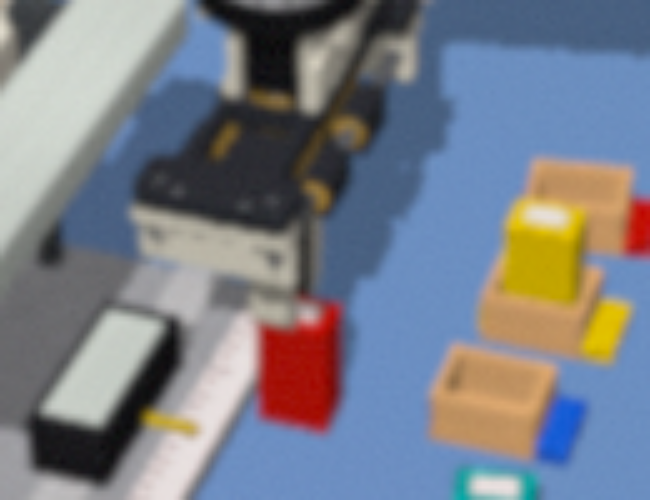

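Run:
```python
from h import *
im,d=read_camera("side"); s=read_state(); print(s["q"],s["tool_pos"],s["opening"])
f=lambda X:((proj(X,"side")-[270,170])*5).round(0).tolist()
print("tip inner/outer z.037",f([[.551,-.0725,.037],[.551,-.0555,.037]]),"z.055",f([[.551,-.0725,.055],[.551,-.0555,.055]]))
print("block near top edge",f([[.528,-.07,.064],[.564,-.07,.064]]),"bottom",f([[.528,-.07,0],[.564,-.07,0]]))
for v in (290,305,315,320,330,345,380): 
    u=np.array([255,275,290])/5+270; print(v,pix2d(np.c_[u,np.full(3,v/5+170)],d,"side").round(3).tolist())
dt=read_camera("top")[1]; vv,uu=np.mgrid[0:480,0:640]; P=pix2d(np.c_[uu.ravel(),vv.ravel()],dt,"top")
```

```text
[-2.39844278e-01  1.38376565e-01  1.77051174e+00 -1.29559410e-03
  1.22762264e+00 -1.76492696e+00] [ 0.55078237 -0.08249546  0.03635165] 0.020130872172257855
tip inner/outer z.037 [[278.0, 361.0], [267.0, 383.0]] z.055 [[277.0, 331.0], [266.0, 353.0]]
block near top edge [[322.0, 328.0], [249.0, 315.0]] bottom [[324.0, 431.0], [252.0, 417.0]]
290 [[0.556, -0.056, 0.091], [0.545, -0.053, 0.096], [0.542, -0.066, 0.086]]
305 [[0.556, -0.055, 0.083], [0.545, -0.051, 0.089], [0.543, -0.067, 0.077]]
315 [[0.556, -0.056, 0.076], [0.546, -0.055, 0.08], [0.542, -0.066, 0.072]]
320 [[0.558, -0.06, 0.07], [0.546, -0.055, 0.076], [0.543, -0.068, 0.067]]
330 [[0.562, -0.071, 0.055], [0.551, -0.068, 0.059], [0.544, -0.072, 0.058]]
345 [[0.561, -0.07, 0.047], [0.55, -0.065, 0.053], [0.543, -0.067, 0.052]]
380 [[0.562, -0.069, 0.025], [0.552, -0.069, 0.027], [0.544, -0.068, 0.031]]
```

Run:
```python
from h import *
f=lambda X:((proj(X,"side")-[250,150])*3.5).round(0).tolist()
for z in (.031,.045,.06): print(z,f([[.543,-.0525,z],[.543,-.0355,z]]))
```

```text
0.031 [[267.0, 350.0], [260.0, 366.0]]
0.045 [[267.0, 334.0], [259.0, 350.0]]
0.06 [[266.0, 316.0], [259.0, 332.0]]
```

>>> apply_moves(
  commands=[0,0,0,0,0,0,4,0,0,0,0,0,0,6,0,0,0,0,0,0,6,0,0,0,0,0,0,6],
)

```text
t: 16.5
tool_pos: [0.5502, -0.0824, 0.0356]
orientation: [0.071, 3.137, -0.003]
force: [-0.2, 0.5, -0.7]
opening: 0.0555
```

Run:
```python
from h import *
im,d=read_camera("side"); s=read_state(); print(s["tool_pos"],s["opening"])
vv,uu=np.mgrid[150:270,270:400]; P=pix2d(np.c_[uu.ravel(),vv.ravel()],d,"side")
m=(P[:,1]>-.056)&(P[:,1]<-.02)&(abs(P[:,0]-.55)<.03)&(P[:,2]>.02)&(P[:,2]<.2)
q=P[m]; print(len(q)); 
for z0 in np.arange(.02,.13,.01):
    k=(q[:,2]>=z0)&(q[:,2]<z0+.01); print(round(z0,2),k.sum(),q[k].mean(0).round(3) if k.any() else "")
```

```text
[ 0.55018357 -0.08244076  0.03557877] 0.05818821223175021
320
0.02 0 
0.03 0 
0.04 0 
0.05 0 
0.06 6 [ 0.547 -0.048  0.066]
0.07 27 [ 0.55  -0.041  0.075]
0.08 28 [ 0.55  -0.039  0.084]
0.09 34 [ 0.549 -0.038  0.095]
0.1 24 [ 0.551 -0.037  0.105]
0.11 7 [ 0.55  -0.034  0.112]
0.12 0
```

Measured fingertips end about 32 mm short of the reported TCP, which explains the missed grasp: the fingers closed above the block. I'll allow for that offset from here on.

>>> apply_moves(
  commands=[-0.3,0,-1,0,0,0,6,0,0,-1.2,0,0,0,6,0,0,-1,0,0,0,6,0,0,0,0,0,0,6],
  squeeze=20,
)

```text
t: 17.05
tool_pos: [0.5458, -0.0822, 0.0001]
orientation: [0.071, 3.139, -0.003]
force: [0.4, -0.8, -0.4]
opening: 0.0599
```

>>> apply_moves(
  commands=[0,0,0,0,0,0,4,0,0,0,0,0,0,3,0,0,0,0,0,0,2,0,0,0,0,0,0,1.5,0,0,0,0,0,0,1.5,0,0,0,0,0,0,1.5],
)

```text
t: 17.8
tool_pos: [0.5467, -0.0824, 0.0011]
orientation: [0.071, 3.138, -0.003]
force: [-0.7, 1.1, -1.2]
opening: 0.024
```

Run:
```python
from h import *
s=read_state(); print(s["tool_pos"],s["opening"],s["orientation"])
```

```text
[ 0.54670655 -0.08236741  0.00110456] 0.023980844349786992 [ 0.0711955   3.13770998 -0.00315414]
```

>>> apply_moves(
  commands=[0,0,2,0,0,0,1.5,0,0,4,0,0,0,1.5,0,0,4,0,0,0,1.5,0,0,1,0,0,0,1.5,0,0,0,0,0,0,1.5],
)

```text
t: 18.42
tool_pos: [0.5443, -0.0818, 0.1114]
orientation: [-0.071, -3.14, 0.002]
force: [1.0, -0.3, -2.1]
opening: 0.0238
```

Run:
```python
from h import *
plan(*holder(.1,.0011,(.4497,-.263)))
```

```text
t 18.43 pos [ 0.5443 -0.0818  0.1114] F [ 1.  -0.3 -2.1] op 0.0238 total cm [ -9.46 -18.12  -0.53] rot [ 0.001 -0.001  0.15 ] rows 4 per row [-2.36 -4.53 -0.13] [ 0.0003 -0.0003  0.0375] other [-0.   -0.   -2.99]
```

>>> apply_moves(
  commands=[-2.4,-4.5,0,0,0,0.0375,1.5,-2.4,-4.5,0,0,0,0.0375,1.5,-2.4,-4.5,0,0,0,0.0375,1.5,-2.3,-4.5,0,0,0,0.0375,1.5,0,0,0,0,0,0,1.5,0,0,0,0,0,0,1.5],
)

```text
t: 19.18
tool_pos: [0.4407, -0.2623, 0.0991]
orientation: [0.173, -3.123, -0.012]
force: [0.7, 0.6, -1.1]
opening: 0.0242
```

Run:
```python
from h import *
plan(*holder(.06,.0011,(.4497,-.263)))
```

```text
t 19.18 pos [ 0.4407 -0.2623  0.0991] F [ 0.7  0.6 -1.1] op 0.0242 total cm [ 0.9  -0.07 -3.3 ] rot [-0.007 -0.014 -0.006] rows 1 per row [ 0.9  -0.07 -3.3 ] [-0.0068 -0.0139 -0.0062] other [ 0.02 -0.01  3.14]
```

>>> apply_moves(
  commands=[0.8,-0.05,-1.0,-0.007,-0.014,-0.006,1.5,0.1,0,-2.0,0,0,0,1.5,0,0,-1.5,0,0,0,1.5,0,0,0,0,0,0,1.5],
)

```text
t: 19.68
tool_pos: [0.4517, -0.2581, 0.0492]
orientation: [-0.171, 3.137, 0.002]
force: [0.0, 0.6, -1.4]
opening: 0.0237
```

Run:
```python
from h import *
plan(*holder(.03,.0011,(.4497,-.263)))
im,d=read_camera("top"); cv2.imwrite("pics/top6.png",im)
vv,uu=np.mgrid[0:480,0:640]; P=pix2d(np.c_[uu.ravel(),vv.ravel()],d,"top")
im,d=read_camera("side"); cv2.imwrite("pics/side6.png",cv2.resize(im[170:250,350:450],None,fx=7,fy=7,interpolation=cv2.INTER_CUBIC))
```

```text
t 19.68 pos [ 0.4517 -0.2581  0.0492] F [ 0.   0.6 -1.4] op 0.0237 total cm [-0.2  -0.49 -1.31] rot [-0.002  0.    -0.004] rows 1 per row [-0.2  -0.49 -1.31] [-0.0015  0.     -0.004 ] other [-0.   -0.    3.14]
```

View pics/side6.png

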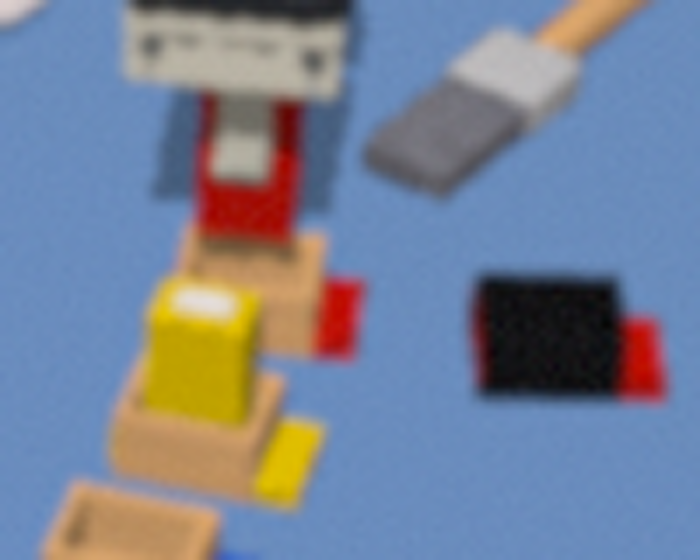

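The block hangs squarely over the red-labelled tan holder. I'll correct xy and then lower it.

>>> apply_moves(
  commands=[-0.2,-0.5,0,0,0,0,1.5,0,0,-0.8,0,0,0,1.5,0,0,0,0,0,0,1.5,0,0,0,0,0,0,1.5],
)

```text
t: 20.27
tool_pos: [0.4518, -0.2657, 0.0445]
orientation: [-0.169, 3.132, -0.004]
force: [0.2, 0.8, -1.5]
opening: 0.0242
```

Run:
```python
from h import *
plan(*holder(0,.0011,(.4497,-.263)))
```

```text
t 20.27 pos [ 0.4518 -0.2657  0.0445] F [ 0.2  0.8 -1.5] op 0.0242 total cm [-0.21  0.27 -3.84] rot [ 0.002  0.005 -0.003] rows 1 per row [-0.21  0.27 -3.84] [ 0.0022  0.005  -0.0033] other [-0.01  0.    3.14]
```

>>> apply_moves(
  commands=[-0.15,0.2,-0.7,0,0.005,0,1.5,0,0,0,0,0,0,1.5,0,0,0,0,0,0,1.5],
)

```text
t: 20.65
tool_pos: [0.4501, -0.2635, 0.037]
orientation: [0.169, -3.137, 0.003]
force: [-0.8, 0.4, -1.2]
opening: 0.0238
```

Run:
```python
from h import *
plan(*holder(0,.0011,(.4497,-.263)))
```

```text
t 20.65 pos [ 0.4501 -0.2635  0.037 ] F [-0.8  0.4 -1.2] op 0.0238 total cm [-0.04  0.05 -3.09] rot [ 0.002 -0.    -0.003] rows 1 per row [-0.04  0.05 -3.09] [ 0.0022 -0.0003 -0.0032] other [0.   0.   3.14]
```

Good to 0.5 mm. Descending.

>>> apply_moves(
  commands=[0,0,-1,0,0,0,1.5,0,0,-1,0,0,0,1.5,0,0,0,0,0,0,1.5],
)

```text
t: 21.02
tool_pos: [0.4498, -0.2632, 0.0152]
orientation: [0.169, -3.136, 0.003]
force: [-0.1, 0.2, -0.4]
opening: 0.024
```

>>> apply_moves(
  commands=[0,0,-0.6,0,0,0,1.5,0,0,0,0,0,0,1.5],
)

```text
t: 21.28
tool_pos: [0.4497, -0.2632, 0.0086]
orientation: [0.169, -3.136, 0.002]
force: [-0.4, 0.1, -0.6]
opening: 0.0236
```

>>> apply_moves(
  commands=[0,0,-0.25,0,0,0,1.5,0,0,0,0,0,0,1.5,0,0,0,0,0,0,3,0,0,0,0,0,0,4,0,0,0,0,0,0,4],
)

```text
t: 21.9
tool_pos: [0.4506, -0.2638, 0.0071]
orientation: [-0.169, 3.137, -0.005]
force: [0.4, -0.3, 0.8]
opening: 0.0394
```

>>> apply_moves(
  commands=[0,0,2,0,0,0,4,0,0,4,0,0,0,4,0,0,5,0,0,0,4,0,0,4,0,0,0,3,0,0,0,0,0,0,2],
)

```text
t: 22.52
tool_pos: [0.4491, -0.2627, 0.1609]
orientation: [0.169, -3.136, 0.003]
force: [-0.1, 0.7, -0.6]
opening: 0.0242
```

Run:
```python
from h import *
for c in ["side","top"]:
    im,d=read_camera(c); np.save(c+"7.npy",d); cv2.imwrite(f"pics/{c}7.png",im)
    vv,uu=np.mgrid[0:480,0:640]; P=pix2d(np.c_[uu.ravel(),vv.ravel()],d,c)
    for n,X in (("red",(.449,-.263)),("yel",(.449,-.179))):
        m=(d.ravel()>0)&(abs(P[:,0]-X[0])<.03)&(abs(P[:,1]-X[1])<.03)&(P[:,2]>.055)&(P[:,2]<.1)
        q=P[m]; r=cv2.minAreaRect((q[:,:2]*1000).astype(np.float32)); print(c,n,len(q),np.percentile(q[:,2],[10,50,90]).round(4),np.round(r[0],1),np.round(r[1],1))
s=read_state(); print(s["tool_pos"],s["q"])
# guide frame from slide: yaw -3, push pose: tip at push face
for q in ["push_face","pointer","mark_mid","clamp_tip"]:
    for c in ["side","top"]:
        print(q,c,[(world(o["point"],c).round(4).tolist(),round(o["conf"],2)) for o in spot_point(q,c)[:2]])
```

```text
side red 131 [0.0584 0.0663 0.0701] [ 445.5 -260.9] [36.1 30.4]
side yel 160 [0.0575 0.0667 0.0701] [ 446.7 -176.4] [32.1 37.4]Traceback (most recent call last):
  File "<stdin>", line 7, in <module>
    return _quantile_unchecked(
        a, q, axis, out, overwrite_input, method, keepdims, weights)
    return _ureduce(a,
                    func=_quantile_ureduce_func,
    ...<5 lines>...
                    overwrite_input=overwrite_input,
                    method=method)
    r = func(a, **kwargs)
    result = _quantile(arr,
                       quantiles=q,
    ...<2 lines>...
                       out=out,
                       weights=wgt)
    slices_having_nans = np.isnan(arr[-1, ...])
                                  ~~~^^^^^^^^^
IndexError: index -1 is out of bounds for axis 0 with size 0
```

The red block's top is level with the yellow one, so it is fully down at (0.447, -0.262). Next I'll approach behind the slide.

```bash
cat >> h.py <<'E'
GY=np.radians(-3); RP=Rt(GY,np.radians(35))
def tip(p,back=0,R=None,n=None):
    R=RP if R is None else R; plan(np.array(p)+(.032-back)*R[:,2],R,n)
E
python3 - <<'E'
from h import *
tip([.621,-.135,.028],.10); print(read_state()["q"].round(2) if hasattr(read_state()["q"],"round") else read_state()["q"])
E
```

```text
t 22.62 pos [ 0.4471 -0.2613  0.1568] F [ 0.7 -0.1 -0.4] op 0.0207 total cm [13.49 12.84 -7.31] rot [ 0.015 -0.617 -0.156] rows 4 per row [ 3.37  3.21 -1.83] [ 0.0037 -0.1543 -0.039 ] other [-0.89 -0.03  2.85]
[-0.63 -0.07  1.75 -0.    1.46 -2.3 ]
```

>>> apply_moves(
  commands=[3.4,3.2,0.5,0.004,-0.154,-0.039,0,3.4,3.2,0,0.004,-0.154,-0.039,0,3.4,3.2,0,0.004,-0.154,-0.039,0,3.4,3.2,0,0.004,-0.154,-0.039,0,0,0,0,0,0,0,0],
  squeeze=20,
)

```text
t: 23.25
tool_pos: [0.58, -0.127, 0.147]
orientation: [0.079, 2.53, -0.004]
force: [-0.4, 0.2, 0.3]
opening: 0.0004
```

Run:
```python
from h import *
tip([.621,-.135,.028],.10);tip([.621,-.135,.028],0); print(read_state()["q"].round(2))
```

```text
t 23.25 pos [ 0.58  -0.127  0.147] F [-0.4  0.2  0.3] op 0.0004 total cm [ 0.2  -0.6  -6.33] rot [-0.015 -0.     0.005] rows 2 per row [ 0.1  -0.3  -3.16] [-0.0076 -0.      0.0027] other [ 1.79 -0.08 -2.56]
t 23.25 pos [ 0.58  -0.127  0.147] F [-0.4  0.2  0.3] op 0.0004 total cm [  5.93  -0.9  -14.52] rot [-0.015 -0.     0.005] rows 3 per row [ 1.98 -0.3  -4.84] [-0.0051 -0.      0.0018] other [ 1.79 -0.08 -2.56]
[-0.47 -0.47  2.24  0.33  0.84 -2.13]
```

>>> apply_moves(
  commands=[0.1,-0.7,-3,-0.015,0,0.005,0,0.1,-0.3,-3,0,0,0,0,1.8,0,-2.5,0,0,0,0,1.8,0,-2.5,0,0,0,0,1.6,0,-2.2,0,0,0,0,0,0,0,0,0,0,0],
)

```text
t: 24.0
tool_pos: [0.6324, -0.1401, 0.0066]
orientation: [0.062, 2.544, -0.022]
force: [-0.1, -1.0, 0.9]
opening: 0.0006
```

Run:
```python
from h import *
tip([.621,-.135,.028],0); print(read_state()["q"].round(2))
for c in ["side","top"]:
    im,d=read_camera(c); cv2.imwrite(f"pics/{c}8.png",im); np.save(c+"8.npy",d)
im=cv2.imread("pics/side8.png"); tp=cv2.imread("pics/top8.png")
a=cv2.resize(im[170:290,220:360],(630,540)); cv2.imwrite("pics/v8.png",a)
```

```text
t 24.0 pos [ 0.6324 -0.1401  0.0066] F [-0.1 -1.   0.9] op 0.0006 total cm [ 0.7   0.42 -0.48] rot [ 0.001 -0.014 -0.003] rows 1 per row [ 0.7   0.42 -0.48] [ 0.0013 -0.0139 -0.0029] other [-1.78  0.09  2.58]
[-0.43 -0.04  2.17  0.45  0.49 -2.29]
```

View pics/v8.png

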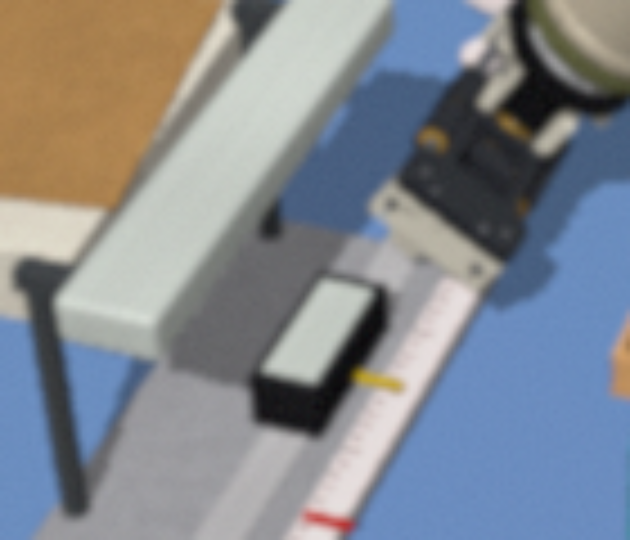

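The tool is behind the slide and clear of the bar. Now I'll set up a sub-pixel measurement of the gap between pointer and mark.

```bash
cat >> h.py <<'E'
ey=np.array([-np.sin(GY),np.cos(GY)]); ex=np.array([np.cos(GY),np.sin(GY)])
def gap(c,im=None):
    if im is None: im,_=read_camera(c)
    vv,uu=np.mgrid[0:480,0:640]; uv=np.c_[uu.ravel(),vv.ravel()]; f=im.reshape(-1,3).astype(float); B,G,R=f.T; out=[]
    for z,w in ((.019,np.minimum(R,G)-B),(.0125,R-np.maximum(G,B))):
        P=pix2z(uv,z,c)[:,:2]; w=np.clip(w-35,0,None)
        g=(P-[.588,.0633]); gx,gy=g@ex,g@ey
        m=(gx>-.012)&(gx<.007)&((abs(gy)<.012) if z<.015 else (gy>-.13)&(gy<.03)); 
        w=w*m; out.append((( w@gy)/max(w.sum(),1e-9),(w@gx)/max(w.sum(),1e-9),int((w>0).sum())))
    print(c,"pointer-mark mm",round((out[0][0]-out[1][0])*1000,2),np.round(out,4).tolist());
E
python3 - <<'E'
from h import *
for c in ["side","top"]: gap(c,cv2.imread(f"pics/{c}8.png"))
gap("top",cv2.imread("pics/top0.png"))
gap("side",cv2.imread("pics/side0.png"))
tip([.623,-.118,.026],0)
E
```

```text
side pointer-mark mm -99.89 [[-0.0987, 0.0034, 10.0], [0.0012, -0.003, 30.0]]
top pointer-mark mm -100.91 [[-0.0993, 0.0037, 2.0], [0.0017, -0.0019, 24.0]]
top pointer-mark mm -100.92 [[-0.0993, 0.0036, 2.0], [0.0017, -0.0019, 24.0]]
side pointer-mark mm -99.84 [[-0.0986, 0.0034, 10.0], [0.0012, -0.003, 28.0]]
t 24.1 pos [ 0.6333 -0.1407  0.0094] F [ 0.4 -0.1 -0.3] op 0.0004 total cm [ 0.8   2.17 -0.96] rot [ 0.003 -0.01  -0.003] rows 1 per row [ 0.8   2.17 -0.96] [ 0.0028 -0.0101 -0.0025] other [-1.78  0.1   2.58]
```

>>> apply_moves(
  commands=[0.6,0.8,-0.7,0.003,-0.01,-0.003,0,0.3,0.7,-0.5,0,0,0,0,0,0.3,0,0,0,0,0,0,0,0,0,0,0,0],
)

```text
t: 24.6
tool_pos: [0.6439, -0.1223, 0.0002]
orientation: [0.066, 2.525, -0.023]
force: [-1.4, 0.7, -0.2]
opening: 0.0004
```

```bash
sed -i 's/w=np.clip(w-35,0,None)/w=np.clip(w-(25 if z>.015 else 35),0,None)/; s/(gx<.007)/(gx<(.02 if z>.015 else .007))/' h.py
python3 - <<'E'
from h import *
for c in ["side","top"]: gap(c,cv2.imread(f"pics/{c}8.png"))
tip([.624,-.105,.026],0)
E
```

```text
side pointer-mark mm -99.79 [[-0.0986, 0.0101, 29.0], [0.0012, -0.003, 30.0]]
top pointer-mark mm -100.88 [[-0.0992, 0.0118, 13.0], [0.0017, -0.0019, 24.0]]
t 24.6 pos [ 6.439e-01 -1.223e-01  2.000e-04] F [-1.4  0.7 -0.2] op 0.0004 total cm [-0.16  1.63 -0.04] rot [0.001 0.004 0.   ] rows 1 per row [-0.16  1.63 -0.04] [0.0014 0.0045 0.0005] other [-1.81  0.1   2.57]
```

>>> apply_moves(
  commands=[0,0.5,0,0,0.004,0,0,0,0.5,0,0,0,0,0,0,0.5,0,0,0,0,0,0,0.5,0,0,0,0,0,0,0.5,0,0,0,0,0,0,0.5,0,0,0,0,0,0,0.5,0,0,0,0,0],
)

```text
t: 25.48
tool_pos: [0.6449, -0.0898, 0.0016]
orientation: [0.069, 2.526, -0.032]
force: [2.0, -9.2, -4.0]
opening: 0.0006
```

Run:
```python
from h import *
for c in ["side","top"]: gap(c)
tip([.627,-.06,.026],0)
```

```text
side pointer-mark mm -86.54 [[-0.0853, 0.0104, 32.0], [0.0012, -0.003, 28.0]]
top pointer-mark mm -87.74 [[-0.0861, 0.0068, 9.0], [0.0017, -0.0018, 24.0]]
t 25.57 pos [ 0.6449 -0.0894  0.0016] F [ 2.  -6.8 -3.2] op 0.0006 total cm [ 0.04  2.84 -0.18] rot [0.007 0.004 0.004] rows 1 per row [ 0.04  2.84 -0.18] [0.0069 0.0039 0.004 ] other [-1.8   0.11  2.57]
```

>>> apply_moves(
  commands=[0.04,0.6,-0.05,0.005,0.003,0.003,0,0.04,0.7,-0.05,0,0,0,0,0.04,0.7,0,0,0,0,0,0.04,0.7,0,0,0,0,0,0.04,0.7,0,0,0,0,0,0.04,0.7,0,0,0,0,0,0.04,0.7,0,0,0,0,0,0.04,0.7,0,0,0,0,0],
)

```text
t: 26.58
tool_pos: [0.6477, -0.0424, 0.0014]
orientation: [0.074, 2.526, -0.04]
force: [-2.5, -9.5, 0.8]
opening: 0.0004
```

Run:
```python
from h import *
for c in ["side","top"]: gap(c)
tip([.627,-.01,.026],0)
```

```text
side pointer-mark mm -38.62 [[-0.0374, 0.0103, 33.0], [0.0012, -0.003, 28.0]]
top pointer-mark mm -40.12 [[-0.0373, 0.0082, 8.0], [0.0028, -0.0018, 15.0]]
t 26.68 pos [ 0.6477 -0.0418  0.0014] F [-2.1 -5.5  1.7] op -0.0001 total cm [-0.24  3.08 -0.16] rot [0.012 0.003 0.009] rows 1 per row [-0.24  3.08 -0.16] [0.0118 0.0033 0.009 ] other [ 1.8  -0.12 -2.57]
```

>>> apply_moves(
  commands=[0,0.6,-0.05,0.01,0.003,0.008,0,0,0.65,0,0,0,0,0,0,0.65,0,0,0,0,0,0,0.6,0,0,0,0,0,0,0.4,0,0,0,0,0,0,0,0,0,0,0,0],
)

```text
t: 27.42
tool_pos: [0.6487, -0.0176, 0.0015]
orientation: [0.071, 2.526, -0.033]
force: [-0.1, -0.4, -0.4]
opening: 0.0006
```

Run:
```python
from h import *
for c in ["side","top"]: gap(c)
tip([.627,-.01,.026],0)
```

```text
side pointer-mark mm -14.61 [[-0.0134, 0.0104, 36.0], [0.0012, -0.003, 28.0]]
top pointer-mark mm -13.15 [[-0.0132, 0.0084, 11.0], [0.0, 0.0, 0.0]]
t 27.52 pos [ 0.6487 -0.0175  0.0016] F [ 1.2 -1.9  0.3] op 0.0005 total cm [-0.34  0.65 -0.18] rot [0.007 0.004 0.006] rows 1 per row [-0.34  0.65 -0.18] [0.0071 0.0035 0.0061] other [ 1.8  -0.11 -2.57]
```

>>> apply_moves(
  commands=[0,0.4,0,0.007,0,0.006,0,0,0.4,0,0,0,0,0,0,0.3,0,0,0,0,0,0,0,0,0,0,0,0],
)

```text
t: 28.02
tool_pos: [0.649, -0.0089, 0.0016]
orientation: [0.068, 2.525, -0.024]
force: [0.2, -0.5, -0.9]
opening: 0.0004
```

Run:
```python
from h import *
for c in ["side","top"]: gap(c)
print(read_state()["tool_pos"],read_state()["force"])
```

```text
side pointer-mark mm -5.76 [[-0.0047, 0.0098, 36.0], [0.001, -0.0027, 30.0]]
top pointer-mark mm -4.71 [[-0.0048, 0.0076, 12.0], [-0.0001, -0.0009, 17.0]]
[ 0.64902846 -0.00875263  0.00162638] [ 0.28930753 -3.42831117 -0.94097207]
```

>>> apply_moves(
  commands=[0,0.3,0,0,0,0,0,0,0.15,0,0,0,0,0,0,0,0,0,0,0,0,0,0,0,0,0,0,0],
)

```text
t: 28.62
tool_pos: [0.6491, -0.0056, 0.0017]
orientation: [0.069, 2.525, -0.026]
force: [1.3, -2.4, -1.0]
opening: 0.0007
```

Run:
```python
from h import *
im=read_camera("side")[0]; gap("side",im); t=read_camera("top")[0]; gap("top",t)
print(read_state()["tool_pos"],read_state()["force"])
cv2.imwrite("pics/v9.png",np.hstack([cv2.resize(im[230:290,255:325],(420,360),interpolation=cv2.INTER_CUBIC),cv2.resize(t[195:235,270:320],(380,360)[:2],interpolation=cv2.INTER_CUBIC)]))
```

```text
side pointer-mark mm -1.21 [[-0.0003, 0.0086, 38.0], [0.0009, -0.0025, 30.0]]
top pointer-mark mm -3.51 [[-0.0016, 0.0075, 12.0], [0.0019, -0.0023, 24.0]]
[ 0.64915872 -0.00557908  0.00170276] [ 0.51863104 -2.77190515 -1.88651337]
```

>>> apply_moves(
  commands=[0,0.25,0,0,0,0,0,0,0.15,0,0,0,0,0,0,0,0,0,0,0,0,0,0,0,0,0,0,0],
)

```text
t: 29.22
tool_pos: [0.6493, -0.0029, 0.0018]
orientation: [0.069, 2.524, -0.028]
force: [0.9, -3.2, -0.9]
opening: 0.0005
```

Run:
```python
from h import *
im=read_camera("side")[0]; gap("side",im); t=read_camera("top")[0]; gap("top",t)
print(read_state()["tool_pos"],read_state()["force"])
cv2.imwrite("pics/v10.png",np.hstack([cv2.resize(im[230:290,255:325],(420,360),interpolation=cv2.INTER_CUBIC),cv2.resize(t[195:235,270:320],(380,360),interpolation=cv2.INTER_CUBIC)]))
```

```text
side pointer-mark mm 0.95 [[0.0024, 0.009, 36.0], [0.0014, -0.0039, 28.0]]
top pointer-mark mm -0.46 [[0.0013, 0.0079, 11.0], [0.0018, -0.003, 21.0]]
[ 0.64930439 -0.00280469  0.00178814] [ 1.81518864 -3.52890423 -2.014193  ]
```

View pics/v10.png

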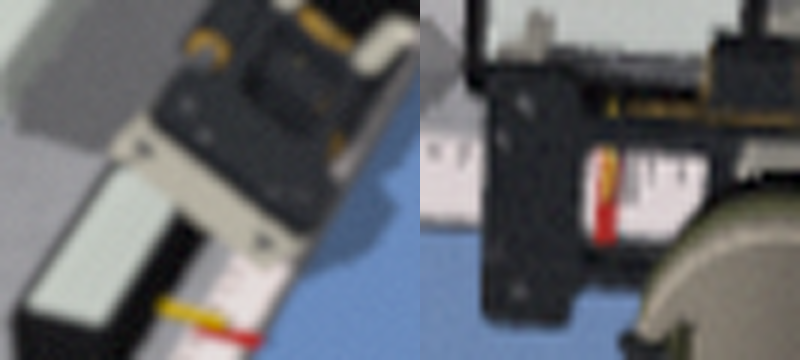

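In both views the yellow pointer lies over the red mark (right panel near (607,180)), about 0.5 mm short of its middle. Backing off.

>>> apply_moves(
  commands=[0,-0.5,0,0,0,0,0,0,-0.7,0,0,0,0,0,-1.2,-0.3,1.6,0,0,0,0,-2.3,0,3.3,0,0,0,0,-2.3,0,3.3,0,0,0,0,-1.5,0,3.5,0,0,0,0,0,0,2,0,0,0,0],
)

```text
t: 30.2
tool_pos: [0.5715, -0.016, 0.1392]
orientation: [0.066, 2.53, -0.023]
force: [0.1, -0.7, -0.3]
opening: 0.0009
```

Run:
```python
from h import *
for c in ["side","top"]: gap(c)
for c in ["side","top"]: print([(world(o["point"],c).round(4).tolist(),round(o["conf"],2)) for o in spot_point("clamp_tip",c)[:2]])
tip([.570,.226,.095]); tip([.570,.226,.185]); print(read_state()["q"].round(2))
```

```text
side pointer-mark mm 1.0 [[0.0024, 0.009, 36.0], [0.0014, -0.0039, 29.0]]
top pointer-mark mm -2.65 [[-0.0009, 0.0105, 17.0], [0.0018, -0.003, 21.0]]
[([0.6066, 0.2266, 0.1103], 0.6)]
[([0.6115, 0.2251, 0.1092], 0.6)]
t 30.4 pos [ 0.5715 -0.0161  0.1366] F [-0.1  0.   0. ] op 0.0005 total cm [ 1.68 24.11 -6.78] rot [ 0.001 -0.002  0.   ] rows 5 per row [ 0.34  4.82 -1.36] [ 0.0002 -0.0005  0.    ] other [-1.8   0.1   2.58]
t 30.4 pos [ 0.5715 -0.0161  0.1366] F [-0.1  0.   0. ] op 0.0005 total cm [ 1.68 24.11  2.22] rot [ 0.001 -0.002  0.   ] rows 5 per row [0.34 4.82 0.44] [ 0.0002 -0.0005  0.    ] other [-1.8   0.1   2.58]
[-0.16 -0.56  2.32  0.09  0.78 -1.72]
```

>>> apply_moves(
  commands=[0,4,1.5,0,0,0,0,0.1,4.8,0.5,0,0,0,0,0.1,4.8,0,0,0,0,0,0.1,4.8,0,0,0,0,0,0.1,4.6,0,0,0,0,0,0,0,0,0,0,0,0,0,0,0,0,0,0,0],
)

```text
t: 31.28
tool_pos: [0.5683, 0.2195, 0.1394]
orientation: [0.062, 2.552, -0.029]
force: [0.0, -0.1, -0.5]
opening: 0.0007
```

Run:
```python
from h import *
im=read_camera("side")[0]; gap("side",im); t=read_camera("top")[0]; gap("top",t)
cv2.imwrite("pics/t11.png",t)
c="top"; vv,uu=np.mgrid[0:480,0:640]; uv=np.c_[uu.ravel(),vv.ravel()]
P=pix2z(uv,.019,c)[:,:2]; P2=pix2z(uv,.0125,c)[:,:2]
print("crop rows (BGR) around mark")
u0,v0=proj([.588,.0633,.015],c)[0].round().astype(int)
for v in range(v0-9,v0+9): print(v,' '.join("%d,%d,%d"%tuple(t[v,u]) for u in range(u0-4,u0+6)))
print(u0,v0); tip([.565,.226,.095])
```

```text
side pointer-mark mm -89.03 [[-0.089, 0.0027, 41.0], [0.0, 0.0, 0.0]]
top pointer-mark mm -0.63 [[0.0013, 0.0108, 15.0], [0.0019, -0.0022, 22.0]]
crop rows (BGR) around mark
208 147,143,143 153,149,149 144,146,148 117,159,172 75,166,192 89,94,95 101,98,97 102,98,100 116,112,112 151,145,146
209 152,146,146 149,145,146 144,145,147 117,157,171 79,162,186 104,100,102 103,100,100 102,98,99 116,114,114 151,147,148
210 154,148,151 158,151,153 145,148,152 110,157,170 73,146,169 100,98,98 106,102,104 104,99,101 114,111,111 149,145,146
211 174,171,178 166,162,169 156,163,181 98,161,188 82,156,177 100,97,104 117,115,118 122,120,122 141,139,144 165,161,163
212 204,204,213 166,165,180 154,162,204 85,149,199 86,159,189 96,97,121 139,138,144 154,152,159 193,192,201 182,181,186
213 195,195,204 168,165,183 150,156,203 56,123,190 57,122,167 88,89,130 146,144,150 166,165,174 199,198,207 159,157,165
214 181,179,189 176,174,191 143,155,205 58,136,190 59,109,155 102,101,141 150,149,156 165,163,171 204,201,213 181,178,188
215 213,211,220 198,197,217 111,127,194 58,134,191 59,96,152 107,109,140 147,144,151 
[... 676 characters left out ...]
,41,107 89,82,80 94,88,85 98,90,90 96,92,91 102,99,99
222 175,133,108 147,114,102 95,74,113 67,50,103 70,56,95 105,83,71 103,84,71 102,84,72 96,79,70 92,75,67
223 178,137,110 179,138,110 166,127,103 115,86,73 102,76,68 119,91,72 117,88,70 118,92,74 122,92,75 122,92,74
224 178,137,112 174,134,108 156,120,98 118,90,70 119,90,72 121,91,74 122,92,76 119,93,75 120,90,71 118,90,70
225 177,136,110 167,128,104 120,88,73 119,90,72 120,92,72 121,91,76 120,90,71 121,95,76 122,94,76 119,91,73
295 217
t 31.38 pos [0.5687 0.2186 0.1402] F [-0.8  0.1 -0.8] op 0.0004 total cm [ 1.46  0.65 -7.14] rot [ 0.006 -0.022  0.001] rows 2 per row [ 0.73  0.32 -3.57] [ 0.0029 -0.0108  0.0004] other [-1.77  0.1   2.59]
```

From the clear top view the pointer is 0.6 mm short of the mark's middle. Now the clamp.

>>> apply_moves(
  commands=[0,0.6,-2,0.005,-0.02,0,0,0.5,0.1,-2,0,0,0,0,0.5,0,-2,0,0,0,0,0,0,0,0,0,0,0],
)

```text
t: 31.88
tool_pos: [0.5801, 0.22, 0.0791]
orientation: [0.077, 2.53, -0.024]
force: [-0.1, -0.2, 0.4]
opening: 0.0008
```

Run:
```python
from h import *
tip([.565,.226,.095]); tip([.665,.229,.095])
```

```text
t 31.88 pos [0.5801 0.22   0.0791] F [-0.1 -0.2  0.4] op 0.0008 total cm [ 0.32  0.51 -1.04] rot [-0.     0.     0.008] rows 1 per row [ 0.32  0.51 -1.04] [-0.      0.0001  0.0083] other [ 1.8  -0.1  -2.57]
t 31.88 pos [0.5801 0.22   0.0791] F [-0.1 -0.2  0.4] op 0.0008 total cm [10.32  0.81 -1.04] rot [-0.     0.     0.008] rows 2 per row [ 5.16  0.4  -0.52] [-0.      0.0001  0.0042] other [ 1.8  -0.1  -2.57]
```

>>> apply_moves(
  commands=[0.3,0.5,-1,0,0,0.006,0,1.2,0.1,0,0,0,0,0,1.2,0,0,0,0,0,0,1.2,0,0,0,0,0,0,1.2,0,0,0,0,0,0,1.2,0,0,0,0,0,0,1.2,0,0,0,0,0,0],
)

```text
t: 32.75
tool_pos: [0.6619, 0.2257, 0.0719]
orientation: [0.072, 2.526, -0.02]
force: [-1.6, -0.4, -3.3]
opening: 0.0004
```

Run:
```python
from h import *
tip([.665,.229,.095])
for c in ["side","top"]: print([(world(o["point"],c).round(4).tolist(),round(o["conf"],2)) for o in (read_camera(c),spot_point("clamp_tip",c))[1][:2]])
```

```text
t 32.75 pos [0.6619 0.2257 0.0719] F [-1.6 -0.4 -3.3] op 0.0004 total cm [ 2.14  0.24 -0.32] rot [-0.002  0.004  0.004] rows 1 per row [ 2.14  0.24 -0.32] [-0.0016  0.0035  0.0037] other [ 1.8  -0.1  -2.57]
[([0.6538, 0.225, 0.1116], 0.58)]
[([0.5904, 0.0623, 0.016], 0.61), ([0.6659, 0.2242, 0.1117], 0.55)]
```

>>> apply_moves(
  commands=[0.8,0.1,-0.2,0,0,0,0,0.8,0,-0.1,0,0,0,0,0.6,0,0,0,0,0,0,0.4,0,0,0,0,0,0],
)

```text
t: 33.45
tool_pos: [0.681, 0.2271, 0.0651]
orientation: [0.073, 2.539, -0.025]
force: [-68.1, -2.9, 47.4]
opening: 0.0004
```

Run:
```python
from h import *
tip([.665,.229,.095])
for c in ["side","top"]: print([(world(o["point"],c).round(4).tolist(),round(o["conf"],2)) for o in (read_camera(c),spot_point("clamp_tip",c))[1][:2]])
```

```text
t 33.45 pos [0.681  0.2271 0.0651] F [-68.1  -2.9  47.4] op 0.0004 total cm [0.24 0.1  0.37] rot [ 0.001 -0.01   0.006] rows 1 per row [0.24 0.1  0.37] [ 0.0009 -0.0096  0.0056] other [ 1.78 -0.1  -2.58]
[]
[([0.6806, 0.2241, 0.1058], 0.45)]
```

At the end stop, with a wrist force of about 83 N. Backing off now.

>>> apply_moves(
  commands=[-0.8,0,0,0,0,0,0,-2,0,0.5,0,0,0,0,-3,0,1,0,0,0,0,-3,0,2,0,0,0,0,-3,0,3,0,0,0,0,0,0,0,0,0,0,0,0,0,0,0,0,0,0],
)

```text
t: 34.52
tool_pos: [0.5627, 0.2293, 0.1353]
orientation: [0.07, 2.533, -0.019]
force: [0.2, -0.3, -0.5]
opening: 0.0005
```

Run:
```python
from h import *
D={}
for c in ["side","top"]:
    im,d=read_camera(c); gap(c,im); cv2.imwrite(f"pics/{c}12.png",im)
    vv,uu=np.mgrid[0:480,0:640]; P=pix2d(np.c_[uu.ravel(),vv.ravel()],d,c); B,G,R=im.reshape(-1,3).astype(int).T
    m=(R>150)&(G<130)&(G>50)&(B<60)&(abs(P[:,1]-.225)<.04)&(abs(P[:,0]-.65)<.08)&(P[:,2]>.07)
    q=P[m]; print("ball",len(q),q.mean(0).round(4) if len(q) else "")
    m=(abs(P[:,0]-.449)<.03)&(abs(P[:,1]+.263)<.03)&(P[:,2]>.05)&(P[:,2]<.1); print("red top",m.sum(),np.percentile(P[m][:,2],[50,90]).round(4))
    for n in ["white_paint","blue_paint","green_paint","phone","palette"]: print(n,[world(o["point"],c).round(3).tolist() for o in spot_point(n,c)[:1]],end=" ")
s=read_state(); print(s["t"],s["tool_pos"],s["force"])
```

```text
side pointer-mark mm -73.11 [[-0.0731, -0.0062, 19.0], [0.0, 0.0, 0.0]]
ball 85 [0.6737 0.2296 0.111 ]Traceback (most recent call last):
  File "<stdin>", line 8, in <module>
    return _quantile_unchecked(
        a, q, axis, out, overwrite_input, method, keepdims, weights)
    return _ureduce(a,
                    func=_quantile_ureduce_func,
    ...<5 lines>...
                    overwrite_input=overwrite_input,
                    method=method)
    r = func(a, **kwargs)
    result = _quantile(arr,
                       quantiles=q,
    ...<2 lines>...
                       out=out,
                       weights=wgt)
    slices_having_nans = np.isnan(arr[-1, ...])
                                  ~~~^^^^^^^^^
IndexError: index -1 is out of bounds for axis 0 with size 0
```

>>> apply_moves(
  commands=[-2,2,3,0,0,0,0,-2,3,3,0,0,0,0,-1,3,2,0,0,0,0,0,0,0,0,0,0,0],
)

```text
t: 35.08
tool_pos: [0.5126, 0.3089, 0.2117]
orientation: [0.074, 2.539, -0.027]
force: [-0.9, -0.2, -0.4]
opening: 0.0004
```

Run:
```python
from h import *
vv,uu=np.mgrid[0:480,0:640]; uv=np.c_[uu.ravel(),vv.ravel()]
for c in ["side","top"]:
    im,d=read_camera(c); gap(c,im)
    P=pix2d(uv,d,c); B,G,R=im.reshape(-1,3).astype(int).T
    m=(R>150)&(G<130)&(G>50)&(B<60)&(abs(P[:,1]-.225)<.04)&(abs(P[:,0]-.65)<.08)&(P[:,2]>.07)
    q=P[m]; print("ball",len(q),q.mean(0).round(4) if len(q) else "")
    m=(abs(P[:,0]-.449)<.03)&(abs(P[:,1]+.263)<.03)&(P[:,2]>.05)&(P[:,2]<.1); print("red top",m.sum(),np.percentile(P[m][:,2],[50,90]).round(4) if m.any() else "")
    old=cv2.imread(f"pics/{c}0.png"); 
    for n in ["white_paint","blue_paint","green_paint","phone","palette","brush"]: print(n,[world(o["point"],c).round(3).tolist() for o in spot_point(n,c)[:1]],end=" ")
s=read_state(); print(s["t"],s["tool_pos"],s["force"])
```

```text
side pointer-mark mm -28.93 [[-0.0289, 0.0104, 48.0], [0.0, 0.0, 0.0]]
ball 80 [0.6737 0.2293 0.1104]
red top 0 
white_paint [[0.467, 0.243, 0.003]] blue_paint [[0.441, 0.323, -0.003]] green_paint [[0.62, -0.314, 0.003]] phone [[0.503, 0.465, 0.0]] palette [[0.628, -0.45, 0.003]] brush [[0.455, -0.098, 0.007]] top pointer-mark mm -0.5 [[0.0013, 0.0107, 15.0], [0.0018, -0.0035, 23.0]]
ball 54 [0.6788 0.2221 0.1148]
red top 184 [0.0691 0.0728]
white_paint [[0.474, 0.239, 0.002]] blue_paint [[0.442, 0.324, -0.002]] green_paint [[0.623, -0.313, -0.001]] phone [[0.504, 0.459, 0.0]] palette [[0.634, -0.454, -0.0]] brush [[0.375, -0.446, -0.004]] 35.775 [0.5120048  0.30656406 0.21066932] [0.32080463 0.02721719 0.88272692]
```

```bash
python3 -c "
from plant import *
print(close_job())"
```

```text
the job is handed in; nothing more can be done
None
```

The job is handed in, at about 36 s of the 72 s allowed. No verdict was reported, so the results below are from my own last checks.

- **Red block:** it stands in the red-labelled tan holder. Its top measures 69 mm above the table, which matches fully down.
- **Slide:** I pushed it in small steps. The clear top view puts the pointer 0.5 mm short of the mark's middle, and the same after clamping. The last unblocked side view, before clamping, read 1.0 mm past the middle. Both are inside the 3.5 mm limit.
- **Clamp:** the lever is against its end stop, with the ball at x = 0.679 m where I expected about 0.679 m.
- **Other items:** the paints, palette and phone showed no noticeable shift in the final check. I compared the blue jar by number and judged the rest by eye. The yellow block was last measured right after the red one was stored, and it was in place. The brush was not reliably found: the two cameras gave different positions, and the side one was on another object. The arm never went near it.

Three things did not go to plan:

- **Leaning grip:** it ran into joint 6's limit on the way to the holder. I set the block down on free table and regripped it with the tool vertical.
- **Missed regrip:** the first attempts closed above the block, because the fingertips measured about 32 mm short of the reported tool point. I corrected for that afterwards.
- **Clamp force:** the wrist force reached about 83 N at the lever's end stop, below the 120 N limit, and I backed off at once. If that push counts as the gripper's body rather than the fingertips, it would be over the 40 N limit.

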